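# Fetch the spirit level from behind the standing stock

## Task

The yellow spirit level is boxed in behind the red can, the blue-banded pipe and the green bottle: before you move the level, clear all three onto the cardboard sheet and stand them there upright. Then fetch the level and set it down gently on top of the square steel tube, standing on its narrow long side as it does now, lengthwise and centred, and let go of it. With the level in place, put each of the three back upright on the middle of the plate of its own colour (can on red, pipe on blue, bottle on green), and do not disturb the white mug.

Things in the scene. Friction and masses are not known exactly. Their poses are not given: they have to be found in the camera images.
- can: red spray can, upright, round: 52 mm diameter up to 110 mm height, then a steel shoulder and a white cap, 135 mm in all; about 0.3 kg. Origin at the centre of its underside, z up.
- pipe: short piece of dark steel pipe standing on end, with a blue band around it and a blue upper rim; 48 mm outside diameter, 125 mm high; about 0.45 kg. Origin at the centre of its underside, z up.
- bottle: green plastic bottle, upright, round: 58 mm diameter up to 105 mm height, then a shoulder and a black cap, 130 mm in all; about 0.35 kg. Origin at the centre of its underside, z up.
- level: yellow spirit level with black ends and green vials: a straight bar 220 mm long (its x), 24 mm thick (its y), 50 mm high (its z), about 0.35 kg. It stands on its 24 mm wide edge on the 8 mm plywood board, behind the row of plates and about parallel to it (its middle about 55 mm from the row's line). Origin at the centre of its underside. Either way round is the same.
- plate_red: red square plate, 66 x 66 x 3 mm, fixed on an 8 mm plywood board (160 x 290 mm, itself fixed on the bench; its short side runs along the plates' x), so its top is 11 mm above the bench: the place of the can, which starts standing at its centre. Three such plates stand in a row along their common y axis, 85 mm apart, in any colour order. Origin at the centre of its underside; z up, x from the row towards the level behind it.
- plate_blue: blue square plate, 66 x 66 x 3 mm, fixed on an 8 mm plywood board (160 x 290 mm, itself fixed on the bench; its short side runs along the plates' x), so its top is 11 mm above the bench: the place of the pipe, which starts standing at its centre. Three such plates stand in a row along their common y axis, 85 mm apart, in any colour order. Origin at the centre of its underside; z up, x from the row towards the level behind it.
- plate_green: green square plate, 66 x 66 x 3 mm, fixed on an 8 mm plywood board (160 x 290 mm, itself fixed on the bench; its short side runs along the plates' x), so its top is 11 mm above the bench: the place of the bottle, which starts standing at its centre. Three such plates stand in a row along their common y axis, 85 mm apart, in any colour order. Origin at the centre of its underside; z up, x from the row towards the level behind it.
- sheet: brown cardboard sheet fixed flat on the bench, 300 mm (its x) by 150 mm (its y), 3 mm thick: the side area. Origin at the centre of its underside, z up.
- tube: dark steel square tube lying fixed on the bench, 280 mm long (its x), 60 mm wide (its y), 60 mm high; its flat top is 60 mm above the bench. Origin at the centre of its underside, z up.
- mug: white mug, 76 mm across with a handle, 90 mm high, standing between the robot and the board; not to be disturbed. Origin at the centre of its underside.

How it is judged:
By the outcome, as a careful person would: the job done as asked, in the order asked, and still so for the second after the job is handed in, with the robot touching nothing.
It also fails if it takes over 144 s, if anything falls off the work surface, if the arm or the gripper's body presses on something with over 40 N, if the wrist force passes 120 N, or if a joint passes its speed limit or range.

## Robot

A 7-joint arm with a two-finger parallel gripper is mounted at the origin on the work surface. World frame = base frame: x ahead of the robot, y to its left, z up, the work surface at z = 0. Lengths are in m, angles in degrees, forces in N, time in s.
With the tool pointing down it reaches from about 0.425 to 0.875 m from the base axis. Payload 4.7 kg.
Tool frame: the origin (TCP) lies at the very end of the fingers, on their centre line; the grasp point (between the pads) lies 19 mm behind it (env.grip_point_offset is the distance from the TCP to the grasp point, in m); z points along the fingers, y is the line along which they close (so a half turn about z gives the same grasp; the last joint's range is limited). The gripper opens to 87 mm and grips with 3 to 60 N. Pads are 19 mm wide; open, the fingers measure 117 mm over their backs; the gripper's body (75 mm by 190 mm) begins 51 mm behind the grasp point.
Start: joints at [64.979, 18.392, -4.016, 83.108, 1.295, 78.541, -3.26], TCP at [0.283, -0.585, 0.223] pointing down, gripper open.
Joint ranges: [-163.93, 163.93], [-17.29, 119.83], [-79.2, 71.16], [3.27, 140.29], [-89.18, 269.18], [5.43, 117.66], [-154.24, 154.24]. Speed limits (degrees/s): [147.25, 147.25, 180, 180, 180, 180, 180].

## Interface

Orientations are given as [roll, pitch, yaw] about the fixed x, y, z axes, in that order (R = Rz(yaw) Ry(pitch) Rx(roll)).
In Python, from cell import env gives the robot as it stands.
- The arm moves only by the tool jog_arm, never from a script. Its argument "motion" is a list of rows, each an object of numbers: "x", "y", "z": the shift along the tool's x, y, z in cm; "ax", "ay", "az": the turn, a rotation vector about the tool's x, y, z in degrees. In form: [{"x": .., "y": .., "z": .., "ax": .., "ay": .., "az": ..}, ...]. A call has exactly 5 rows; each row shifts and turns the commanded pose from where the row before left it, along the tool's axes as they then stand; what a row does not reach is not made up. A row lasts 1/10 s, in which the tool goes at most 50 mm and 8.59 degrees, less where a joint would pass 70% of its speed; a pose out of reach is approached as far as the arm can. A call is refused whole if a number of a shift passes 5 or a number of a turn 8.59, either way. A call with a gripper value outside its range is refused whole. "claw" is the gripper command: -1 is shut, 1 is fully open, values between are in proportion, set as the call begins (left out, the last holds). The fingers move at their own pace and stop on an object; "squeeze" is the grip in N (left out, the last holds). Time passes only in rows, so rows that do not move let the fingers close, or fill a call up. It gives the time, the measured TCP pose, the force, the opening and the grip force at its end, in the units of the state.
- env.get_obs(): the state, without advancing time (a new reading comes with each control period).
- env.read_camera(name): name is "scene" or "top" or "wrist"; returns the picture (480x640x3 uint8, red, green, blue); there is no depth.
- env.camera_params(name): a dict with "fx", "fy", "cx", "cy" (pixels), "extrinsics" (4x4, takes a point from world to camera coordinates). Camera axes: x right, y up, looking along -z (the intrinsics and any distortion apply to the point x, -y, -z); pixel columns grow to the right and rows downward; lengths in m; the calibration is good to about 2 mm. A picture is of the moment at which its call begins: read the wrist's pose just before it. camera_params takes no time and is no camera call; for the wrist camera it gives the pose at the moment of the call.
- env.sign_off(): hands the job in; it is judged then, once.
The state is a dict: "time_s": time; "qpos": joint angles; "joint_velocities": joint speeds; "effort": joint torques, N m; "tool_pos": TCP position; "tool_rot": TCP orientation; "force": force on the tool from outside, world axes, zero at the start; "wrist_torque": the same for the moment, N m; "grip_width": finger opening in m; "grasp_force": force on a finger pad.
Only numpy, scipy, OpenCV 4.12 (cv2) and the standard library are available. Lean on these libraries where they do the work, as an engineer would, in place of code of your own. Each camera call takes 0.05 s, during which the arm holds its last target. There are 200 camera calls.

## Working session

There is one attempt and no reset: what is moved stays moved. The work goes in short steps, Python scripts to look and compute and a tool call to move; the robot and the scene stay as the last step left them, time stands still between calls to the robot, and variables do not carry over. Pictures are saved under pics/ and viewed, at most 14 in all, crops included, and the job is handed in when it is done.

Besides the shell and the picture viewer there is one more tool, called after "Request:" in YAML: its name, and indented under it one key for each argument. jog_arm: Moves the arm, as the interface text tells. Its arguments: {"type":"object","properties":{"motion":{"type":"array"},"claw":{"type":"number"},"squeeze":{"type":"number"}},"required":["motion"]}

```bash
mkdir -p pics; ls; cat > h.py <<'E'
from cell import env
import numpy as np, cv2
from scipy.spatial.transform import Rotation as Rn
def snap(n,f=None):
    P=env.camera_params(n); im=env.read_camera(n)
    if f: cv2.imwrite('pics/'+f,im[:,:,::-1])
    return im,P
def ray(P,u,v,z):
    E=np.array(P['extrinsics']); R=E[:3,:3]; c=-R.T@E[:3,3]
    d=R.T@np.array([(u-P['cx'])/P['fx'],-(v-P['cy'])/P['fy'],-1])
    return c+d*(z-c[2])/d[2]
def proj(P,p):
    E=np.array(P['extrinsics']); q=E[:3,:3]@np.array(p)+E[:3,3]
    return P['cx']+P['fx']*q[0]/-q[2], P['cy']+P['fy']*q[1]/q[2]
E
python3 - <<'E'
from h import *
for n in('top','scene'):
    im,P=snap(n,n+'0.png'); E=np.array(P['extrinsics']); print({k:(v if k!='extrinsics' else 0) for k,v in P.items()},-E[:3,:3].T@E[:3,3])
o=env.get_obs(); print(o)
E
```

```text
pics
{'fx': 492.1680415129378, 'fy': 492.1680415129378, 'cx': 312.62630877435447, 'cy': 243.71217600035231, 'extrinsics': 0} [ 0.46321733 -0.00105793  0.96270374]
{'fx': 566.4938529053733, 'fy': 566.4938529053733, 'cx': 317.0438202066945, 'cy': 244.02442168526227, 'extrinsics': 0} [ 1.34188969 -0.14778179  0.81706439]
{'time_s': 0.1, 'qpos': array([64.97856792, 18.43488434, -4.0129984 , 83.16606826,  1.2959069 ,
       78.53827696, -3.26063979]), 'joint_velocities': array([-0.02644017, -0.14440454, -0.04347434, -0.15627008, -0.02196966,
        0.03094749,  0.06002867]), 'effort': array([-1.04958883e-04, -4.92573524e+01, -4.05606637e-01, -3.13403535e+01,
       -6.41554850e-02,  3.94345319e-02,  3.83309555e-05]), 'tool_pos': array([ 0.28292445, -0.58468141,  0.22158586]), 'tool_rot': array([-1.79906035e+02,  6.90635594e-03,  2.58281289e+01]), 'force': array([-0.22326136, -0.09255285,  0.11500326]), 'wrist_torque': array([-0.03302081,  0.00944145, -0.01829424]), 'grasp_force': 0.0, 'grip_width': 0.08708377040206548}
```

View pics/top0.png

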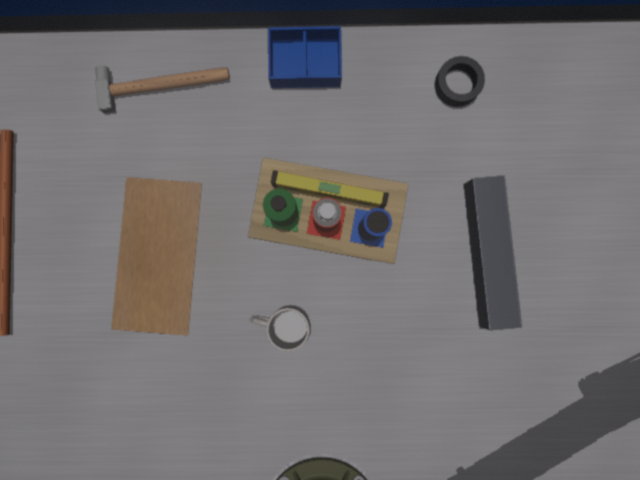

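View pics/scene0.png

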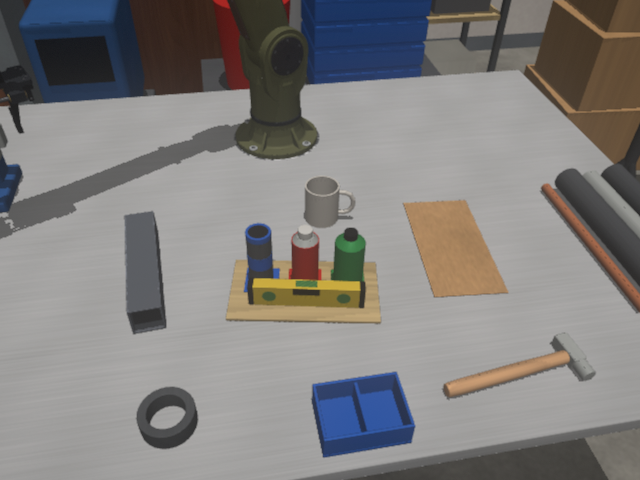

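```bash
cat > m.py <<'E'
from h import *
im,P=snap('top')
h=cv2.cvtColor(im,cv2.COLOR_RGB2HSV); H,S,V=[h[:,:,i].astype(int) for i in range(3)]
def biggest(m,box):
    z=np.zeros(m.shape,np.uint8); x0,y0,x1,y1=box; z[y0:y1,x0:x1]=m[y0:y1,x0:x1]
    c=max(cv2.findContours(z,cv2.RETR_EXTERNAL,cv2.CHAIN_APPROX_NONE)[0],key=cv2.contourArea); return c
def rect(name,m,box,z):
    c=cv2.convexHull(biggest(m.astype(np.uint8),box)); b=cv2.boxPoints(cv2.minAreaRect(c))
    w=np.array([ray(P,u,v,z)[:2] for u,v in b]); e=w[1]-w[0]; f=w[2]-w[1]
    if np.hypot(*e)<np.hypot(*f): e=f
    print(name,b.astype(int).tolist(),'c',w.mean(0).round(4),'sides',[round(float(np.hypot(*(w[i]-w[i-1]))),4) for i in(1,2)],'long dir',round(float(np.degrees(np.arctan2(e[1],e[0])))%180,2))
rect('sheet',(S>70),(90,160,225,350),.003)
rect('board',(S>70),(235,140,420,280),.008)
rect('level_yel',(H>22)&(H<33)&(S>150)&(V>120),(235,140,420,280),.058)
rect('tube',(V>60)&(V<115)&(S<60),(455,160,540,345),.06)
print('tube hsv',h[250,497],h[250,476],'bench',h[250,440])
rect('red',((H<8)|(H>172))&(S>130),(295,190,350,250),.011)
rect('green',(H>45)&(H<85)&(S>80),(255,180,310,240),.011)
rect('blue',(H>105)&(H<125)&(S>130),(345,200,400,255),.011)
for n,(u,v),z in(('can',(327,211),.146),('pipe',(377,222),.136),('bottle',(279,203),.141),('mug',(290,327),.09)): print(n,ray(P,u,v,z).round(4))
c=im[140:280,235:420]; cv2.imwrite('pics/crop1.png',cv2.resize(c,None,fx=4,fy=4,interpolation=2)[:,:,::-1])
E
python3 m.py
```

```text
sheet [[111, 328], [125, 176], [200, 183], [186, 335]] c [0.4983 0.3146] sides [0.2989, 0.1505] long dir 175.23
board [[248, 236], [262, 157], [407, 184], [392, 262]] c [ 0.5812 -0.0224] sides [0.1572, 0.2871] long dir 78.67Traceback (most recent call last):
  File "m.py", line 14, in <module>
    rect('level_yel',(H>22)&(H<33)&(S>150)&(V>120),(235,140,420,280),.058)
    ~~~~^^^^^^^^^^^^^^^^^^^^^^^^^^^^^^^^^^^^^^^^^^^^^^^^^^^^^^^^^^^^^^^^^^
  File "m.py", line 8, in rect
    c=cv2.convexHull(biggest(m.astype(np.uint8),box)); b=cv2.boxPoints(cv2.minAreaRect(c))
                     ~~~~~~~^^^^^^^^^^^^^^^^^^^^^^^^
  File "m.py", line 6, in biggest
    c=max(cv2.findContours(z,cv2.RETR_EXTERNAL,cv2.CHAIN_APPROX_NONE)[0],key=cv2.contourArea); return c
ValueError: max() iterable argument is empty
```

```bash
sed -i "s/(H>22)&(H<33)&(S>150)&(V>120)/(H>24)\&(H<36)\&(S>170)/; s/^rect('sheet/print('yel',h[183,300],h[193,360],'wood',h[240,300],'red',h[234,316],'gr',h[226,290],'bl',h[240,362])\nrect('sheet/" m.py; python3 m.py
```

```text
yel [ 27 134 148] [ 27 135 149] wood [ 19  83 123] red [  3 153 140] gr [60 76 64] bl [114 118  82]
sheet [[111, 328], [125, 176], [200, 183], [186, 335]] c [0.4983 0.3146] sides [0.2989, 0.1505] long dir 175.23
board [[248, 236], [262, 157], [407, 184], [392, 262]] c [ 0.5811 -0.0223] sides [0.157, 0.2871] long dir 78.71Traceback (most recent call last):
  File "m.py", line 15, in <module>
    rect('level_yel',(H>24)&(H<36)&(S>170),(235,140,420,280),.058)
    ~~~~^^^^^^^^^^^^^^^^^^^^^^^^^^^^^^^^^^^^^^^^^^^^^^^^^^^^^^^^^^
  File "m.py", line 8, in rect
    c=cv2.convexHull(biggest(m.astype(np.uint8),box)); b=cv2.boxPoints(cv2.minAreaRect(c))
                     ~~~~~~~^^^^^^^^^^^^^^^^^^^^^^^^
  File "m.py", line 6, in biggest
    c=max(cv2.findContours(z,cv2.RETR_EXTERNAL,cv2.CHAIN_APPROX_NONE)[0],key=cv2.contourArea); return c
ValueError: max() iterable argument is empty
```

```bash
sed -i "s/(H>24)&(H<36)&(S>170)/(H>23)\&(H<33)\&(S>110)/; s/(H>45)&(H<85)&(S>80)/(H>45)\&(H<85)\&(S>55)/; s/(S>130),(345/(S>90),(345/;s/(V>60)&(V<115)&(S<60)/(V>h[250,476,2]+12)\&(V<h[250,440,2]-25)/" m.py; python3 m.py
```

```text
yel [ 27 133 149] [ 27 133 149] wood [ 18  81 123] red [  3 153 140] gr [60 76 64] bl [114 115  82]
sheet [[111, 328], [125, 176], [200, 183], [186, 335]] c [0.4983 0.3146] sides [0.2989, 0.1505] long dir 175.23
board [[248, 236], [263, 157], [407, 184], [392, 262]] c [ 0.5814 -0.0226] sides [0.1569, 0.2873] long dir 78.5
level_yel [[274, 183], [277, 170], [383, 191], [381, 204]] c [ 0.6162 -0.0246] sides [0.025, 0.201] long dir 77.83
tube [[461, 179], [504, 174], [521, 327], [478, 331]] c [ 0.492  -0.3194] sides [0.0803, 0.2798] long dir 4.24
tube hsv [115  19  80] [105  13  38] bench [135   4 128]
red [[306, 233], [312, 200], [345, 206], [339, 239]] c [ 0.5619 -0.0184] sides [0.0645, 0.0652] long dir 78.56
green [[258, 224], [265, 185], [303, 191], [296, 231]] c [0.5858 0.0682] sides [0.078, 0.0742] long dir 169.43
blue [[349, 240], [356, 203], [392, 209], [386, 247]] c [ 0.5499 -0.1065] sides [0.0739, 0.0713] long dir 168.69
can [ 0.5626 -0.018   0.146 ]
pipe [ 0.5439 -0.1021  0.136 ]
bottle [0.578  0.0623 0.141 ]
mug [0.3652 0.0491 0.09  ]
```

View pics/crop1.png

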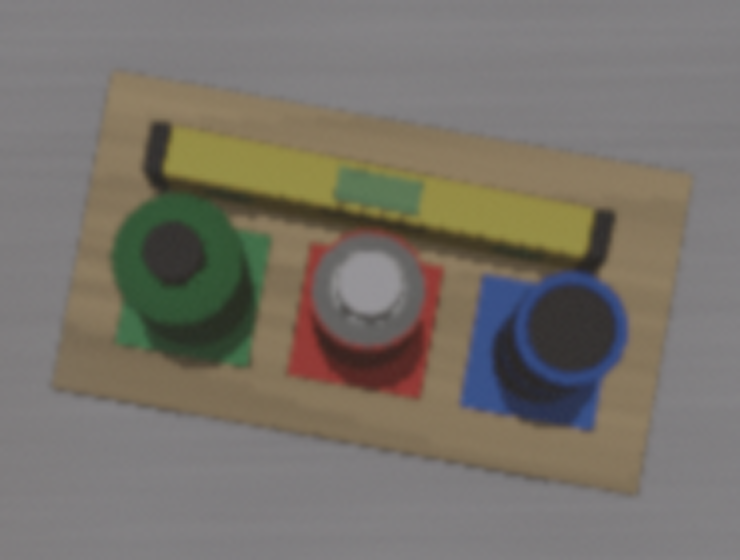

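Request:
jog_arm:
  motion:
    - {"az":-7.5}
    - {"az":-7.5}
    - {"az":-7.5}
    - {"az":-7.5}
    - {"az":-7.5}
  claw: 1
  squeeze: 25

```text
$.motion[0]: bad value
```

Request:
jog_arm:
  motion:
    - {"az":-7.6}
    - {"az":-7.7}
    - {"z":-1.0}
    - {}
    - {}

```text
$.motion[0]: bad value
```

Request:
jog_arm:
  motion:
    - {"x":4.6,"y":1.0}
    - {"x":4.6,"y":1.0}
    - {"x":4.6,"y":1.0}
    - {"x":4.6,"y":1.0}
    - {"x":4.6,"y":1.0}

```text
$.motion[0]: bad value
```

Request:
jog_arm:
  motion:
    - {"x":4.6,"y":1.0}
    - {"x":4.6,"y":1.0}
    - {"x":4.6,"y":1.0}
    - {"x":4.6,"y":1.0}
    - {"x":4.6,"y":1.0}

```text
$.motion[0]: bad value
```

Request:
jog_arm:
  motion:
    - {"x":4.6,"y":1.0}
    - {"x":4.6,"y":1.0}
    - {"x":2.0,"y":0.5}
    - {}
    - {}

```text
$.motion[0]: bad value
```

Rows need all six numbers.

Request:
jog_arm:
  motion:
    - {"x":0,"y":0,"z":0,"ax":0,"ay":0,"az":-7.5}
    - {"x":0,"y":0,"z":0,"ax":0,"ay":0,"az":-7.5}
    - {"x":0,"y":0,"z":0,"ax":0,"ay":0,"az":-7.5}
    - {"x":0,"y":0,"z":0,"ax":0,"ay":0,"az":-7.5}
    - {"x":0,"y":0,"z":0,"ax":0,"ay":0,"az":-7.5}
  claw: 1
  squeeze: 25

```text
time_s: 0.75
tool_pos: [0.2831, -0.585, 0.2224]
tool_rot: [-180.0, -0.0, 63.6]
force: [-0.4, -0.3, 0.5]
grip_width: 0.087
grasp_force: 0.0
```

Request:
jog_arm:
  motion:
    - {"x":0,"y":0,"z":0,"ax":0,"ay":0,"az":-7.6}
    - {"x":0,"y":0,"z":0,"ax":0,"ay":0,"az":-7.7}
    - {"x":0,"y":0,"z":-1,"ax":0,"ay":0,"az":0}
    - {"x":0,"y":0,"z":0,"ax":0,"ay":0,"az":0}
    - {"x":0,"y":0,"z":0,"ax":0,"ay":0,"az":0}

```text
time_s: 1.25
tool_pos: [0.2833, -0.5855, 0.2333]
tool_rot: [180.0, 0.1, 78.5]
force: [-0.3, 0.4, -1.1]
grip_width: 0.087
grasp_force: 0.0
```

Request:
jog_arm:
  motion:
    - {"x":4.6,"y":1,"z":0,"ax":0,"ay":0,"az":0}
    - {"x":4.6,"y":1,"z":0,"ax":0,"ay":0,"az":0}
    - {"x":4.6,"y":1,"z":0,"ax":0,"ay":0,"az":0}
    - {"x":4.6,"y":1,"z":0,"ax":0,"ay":0,"az":0}
    - {"x":4.6,"y":1,"z":0,"ax":0,"ay":0,"az":0}

```text
time_s: 1.75
tool_pos: [0.3781, -0.3676, 0.2327]
tool_rot: [180.0, 0.0, 78.5]
force: [1.3, 0.6, 0.1]
grip_width: 0.087
grasp_force: 0.0
```

Request:
jog_arm:
  motion:
    - {"x":4.6,"y":1.1,"z":0,"ax":0,"ay":0,"az":0}
    - {"x":4.6,"y":1.1,"z":0,"ax":0,"ay":0,"az":0}
    - {"x":4.6,"y":1.1,"z":0,"ax":0,"ay":0,"az":0}
    - {"x":4.6,"y":1.1,"z":0,"ax":0,"ay":0,"az":0}
    - {"x":4.6,"y":1.1,"z":0,"ax":0,"ay":0,"az":0}

```text
time_s: 2.25
tool_pos: [0.4773, -0.153, 0.2328]
tool_rot: [180.0, 0.0, 78.5]
force: [0.6, 0.4, -0.5]
grip_width: 0.0873
grasp_force: 0.0
```

Request:
jog_arm:
  motion:
    - {"x":4.6,"y":1.1,"z":0,"ax":0,"ay":0,"az":0}
    - {"x":4.6,"y":1.1,"z":0,"ax":0,"ay":0,"az":0}
    - {"x":4.6,"y":1.1,"z":0,"ax":0,"ay":0,"az":0}
    - {"x":4.6,"y":1.1,"z":0,"ax":0,"ay":0,"az":0}
    - {"x":4.6,"y":1.1,"z":0,"ax":0,"ay":0,"az":0}

```text
time_s: 2.75
tool_pos: [0.5767, 0.0614, 0.2328]
tool_rot: [179.9, 0.0, 78.5]
force: [1.9, -1.5, 0.0]
grip_width: 0.087
grasp_force: 0.0
```

```bash
python3 - <<'E'
from h import *
o=env.get_obs(); print(o['tool_pos'],o['tool_rot'],o['qpos'])
im,P=snap('wrist','w1.png'); E=np.array(P['extrinsics']); print(-E[:3,:3].T@E[:3,3], 'look',-E[2,:3], P['fx'])
for n,p in(('bot cap',(.5785,.0645,.141)),('can cap',(.5619,-.0184,.146)),('green plate',(.5787,.0649,.011)),('red plate',(.5619,-.0184,.011))): print(n,proj(P,p))
E
```

```text
[0.57668359 0.0613802  0.23279801] [1.79948764e+02 2.47895881e-02 7.84950386e+01] [ 27.91627835  13.59112775 -42.71186186  91.43128324   9.4031524
  78.6107034  -27.35779838]
[0.59368679 0.14401212 0.39524611] look [-0.06062341 -0.29929592 -0.95223251] 391.6787371165434
bot cap (np.float64(315.7249401009619), np.float64(243.01639959861984))
can cap (np.float64(316.0156316117779), np.float64(354.6899537154699))
green plate (np.float64(315.37618059854174), np.float64(203.04507311537944))
red plate (np.float64(315.472431750359), np.float64(281.6962099849396))
```

View pics/w1.png

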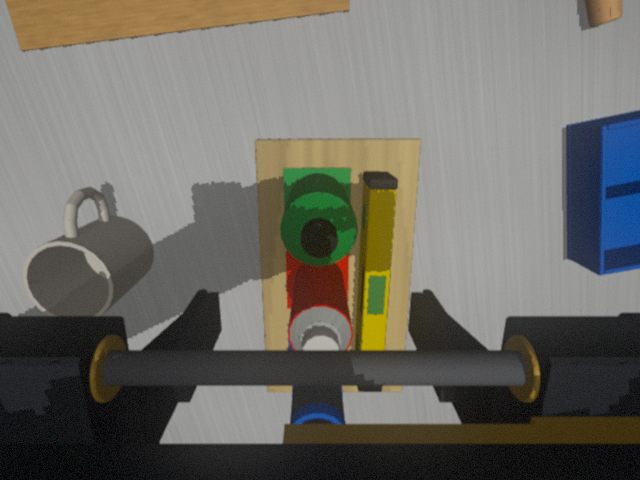

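Request:
jog_arm:
  motion:
    - {"x":0.5,"y":0.3,"z":0,"ax":0,"ay":0,"az":0}
    - {"x":0,"y":0,"z":4,"ax":0,"ay":0,"az":0}
    - {"x":0,"y":0,"z":4,"ax":0,"ay":0,"az":0}
    - {"x":0,"y":0,"z":4,"ax":0,"ay":0,"az":0}
    - {"x":0,"y":0,"z":2,"ax":0,"ay":0,"az":0}

```text
time_s: 3.3
tool_pos: [0.5776, 0.0615, 0.0887]
tool_rot: [-179.7, 0.2, 78.4]
force: [0.3, -0.0, -0.3]
grip_width: 0.0871
grasp_force: 0.0
```

Request:
jog_arm:
  motion:
    - {"x":0,"y":0,"z":1.2,"ax":0,"ay":0,"az":0}
    - {"x":0,"y":0,"z":0,"ax":0,"ay":0,"az":0}
    - {"x":0,"y":0,"z":0,"ax":0,"ay":0,"az":0}
    - {"x":0,"y":0,"z":0,"ax":0,"ay":0,"az":0}
    - {"x":0,"y":0,"z":0,"ax":0,"ay":0,"az":0}

```text
time_s: 3.8
tool_pos: [0.581, 0.0641, 0.082]
tool_rot: [179.9, -0.0, 78.6]
force: [0.3, 1.3, -0.2]
grip_width: 0.0871
grasp_force: 0.0
```

Request:
jog_arm:
  motion:
    - {"x":0,"y":0,"z":0,"ax":0,"ay":0,"az":0}
    - {"x":0,"y":0,"z":0,"ax":0,"ay":0,"az":0}
    - {"x":0,"y":0,"z":0,"ax":0,"ay":0,"az":0}
    - {"x":0,"y":0,"z":0,"ax":0,"ay":0,"az":0}
    - {"x":0,"y":0,"z":0,"ax":0,"ay":0,"az":0}
  claw: -1
  squeeze: 25

```text
time_s: 4.3
tool_pos: [0.5801, 0.0641, 0.0805]
tool_rot: [180.0, 0.0, 78.6]
force: [0.5, -0.3, 0.9]
grip_width: 0.057
grasp_force: 25.0
```

Request:
jog_arm:
  motion:
    - {"x":0,"y":0,"z":0,"ax":0,"ay":0,"az":0}
    - {"x":0,"y":0,"z":0,"ax":0,"ay":0,"az":0}
    - {"x":0,"y":0,"z":0,"ax":0,"ay":0,"az":0}
    - {"x":0,"y":0,"z":0,"ax":0,"ay":0,"az":0}
    - {"x":0,"y":0,"z":0,"ax":0,"ay":0,"az":0}

```text
time_s: 4.8
tool_pos: [0.5801, 0.0641, 0.0805]
tool_rot: [180.0, 0.0, 78.6]
force: [0.6, 0.4, 0.4]
grip_width: 0.0571
grasp_force: 25.0
```

Request:
jog_arm:
  motion:
    - {"x":0,"y":0,"z":-1,"ax":0,"ay":0,"az":0}
    - {"x":0,"y":0,"z":-2,"ax":0,"ay":0,"az":0}
    - {"x":0,"y":0,"z":-3,"ax":0,"ay":0,"az":0}
    - {"x":1,"y":0,"z":0,"ax":0,"ay":0,"az":0}
    - {"x":3,"y":-0.3,"z":0,"ax":0,"ay":0,"az":0}

```text
time_s: 5.3
tool_pos: [0.5856, 0.1001, 0.1405]
tool_rot: [179.9, 0.2, 78.3]
force: [0.8, -0.2, -5.2]
grip_width: 0.0573
grasp_force: 25.0
```

Request:
jog_arm:
  motion:
    - {"x":4,"y":-0.5,"z":0,"ax":0,"ay":0,"az":0}
    - {"x":4,"y":-0.5,"z":0,"ax":0,"ay":0,"az":0}
    - {"x":4,"y":-0.5,"z":0,"ax":0,"ay":0,"az":0}
    - {"x":4,"y":-0.5,"z":0,"ax":0,"ay":0,"az":0}
    - {"x":3,"y":-0.3,"z":0,"ax":0,"ay":0,"az":0}

```text
time_s: 5.8
tool_pos: [0.5977, 0.2985, 0.1389]
tool_rot: [-179.8, -0.0, 78.8]
force: [0.6, 1.3, -4.0]
grip_width: 0.0571
grasp_force: 25.0
```

Request:
jog_arm:
  motion:
    - {"x":1.2,"y":0,"z":0,"ax":0,"ay":0,"az":0}
    - {"x":0,"y":0,"z":2,"ax":0,"ay":0,"az":0}
    - {"x":0,"y":0,"z":2,"ax":0,"ay":0,"az":0}
    - {"x":0,"y":0,"z":1,"ax":0,"ay":0,"az":0}
    - {"x":0,"y":0,"z":0,"ax":0,"ay":0,"az":0}

```text
time_s: 6.3
tool_pos: [0.6008, 0.3049, 0.0877]
tool_rot: [-179.8, 0.2, 78.6]
force: [0.2, 0.3, -3.9]
grip_width: 0.0571
grasp_force: 25.0
```

Request:
jog_arm:
  motion:
    - {"x":0,"y":0,"z":0.6,"ax":0,"ay":0,"az":0}
    - {"x":0,"y":0,"z":0.5,"ax":0,"ay":0,"az":0}
    - {"x":0,"y":0,"z":0.3,"ax":0,"ay":0,"az":0}
    - {"x":0,"y":0,"z":0.2,"ax":0,"ay":0,"az":0}
    - {"x":0,"y":0,"z":0,"ax":0,"ay":0,"az":0}

```text
time_s: 6.8
tool_pos: [0.6022, 0.3064, 0.0744]
tool_rot: [-180.0, 0.0, 78.6]
force: [0.2, 0.1, -4.3]
grip_width: 0.0569
grasp_force: 25.0
```

Request:
jog_arm:
  motion:
    - {"x":0,"y":0,"z":0.2,"ax":0,"ay":0,"az":0}
    - {"x":0,"y":0,"z":0,"ax":0,"ay":0,"az":0}
    - {"x":0,"y":0,"z":0,"ax":0,"ay":0,"az":0}
    - {"x":0,"y":0,"z":0,"ax":0,"ay":0,"az":0}
    - {"x":0,"y":0,"z":0,"ax":0,"ay":0,"az":0}

```text
time_s: 7.3
tool_pos: [0.6023, 0.3065, 0.0726]
tool_rot: [180.0, -0.0, 78.6]
force: [-0.6, 0.2, -3.3]
grip_width: 0.0572
grasp_force: 25.0
```

Request:
jog_arm:
  motion:
    - {"x":0,"y":0,"z":0,"ax":0,"ay":0,"az":0}
    - {"x":0,"y":0,"z":0,"ax":0,"ay":0,"az":0}
    - {"x":0,"y":0,"z":0,"ax":0,"ay":0,"az":0}
    - {"x":0,"y":0,"z":0,"ax":0,"ay":0,"az":0}
    - {"x":0,"y":0,"z":0,"ax":0,"ay":0,"az":0}
  claw: 1

```text
time_s: 7.8
tool_pos: [0.6023, 0.3066, 0.0728]
tool_rot: [180.0, -0.0, 78.6]
force: [0.1, -0.1, -0.0]
grip_width: 0.0849
grasp_force: 0.0
```

Request:
jog_arm:
  motion:
    - {"x":0,"y":0,"z":-1,"ax":0,"ay":0,"az":0}
    - {"x":0,"y":0,"z":-2,"ax":0,"ay":0,"az":0}
    - {"x":0,"y":0,"z":-4,"ax":0,"ay":0,"az":0}
    - {"x":0,"y":0,"z":-2.5,"ax":0,"ay":0,"az":0}
    - {"x":-1.6,"y":0,"z":0,"ax":0,"ay":0,"az":0}

```text
time_s: 8.3
tool_pos: [0.6004, 0.2953, 0.1735]
tool_rot: [179.7, -0.4, 78.8]
force: [1.2, 0.0, 0.5]
grip_width: 0.0869
grasp_force: 0.0
```

Request:
jog_arm:
  motion:
    - {"x":-4,"y":0.4,"z":0,"ax":0,"ay":0,"az":0}
    - {"x":-4,"y":0.4,"z":0,"ax":0,"ay":0,"az":0}
    - {"x":-4,"y":0.4,"z":0,"ax":0,"ay":0,"az":0}
    - {"x":-4,"y":0.4,"z":0,"ax":0,"ay":0,"az":0}
    - {"x":-4,"y":0.4,"z":0,"ax":0,"ay":0,"az":0}

```text
time_s: 8.8
tool_pos: [0.5791, 0.0894, 0.1685]
tool_rot: [179.9, 0.0, 78.6]
force: [0.8, -0.2, -0.4]
grip_width: 0.0869
grasp_force: 0.0
```

Request:
jog_arm:
  motion:
    - {"x":-4,"y":0.3,"z":0,"ax":0,"ay":0,"az":0}
    - {"x":-4,"y":0.2,"z":0,"ax":0,"ay":0,"az":0}
    - {"x":-3,"y":0,"z":0,"ax":0,"ay":0,"az":0}
    - {"x":0,"y":0,"z":0,"ax":0,"ay":0,"az":0}
    - {"x":0,"y":0,"z":0,"ax":0,"ay":0,"az":0}

```text
time_s: 9.3
tool_pos: [0.5626, -0.0184, 0.1683]
tool_rot: [179.9, -0.0, 78.5]
force: [0.5, 0.5, 0.6]
grip_width: 0.087
grasp_force: 0.0
```

Request:
jog_arm:
  motion:
    - {"x":0,"y":0,"z":3,"ax":0,"ay":0,"az":0}
    - {"x":0,"y":0,"z":3,"ax":0,"ay":0,"az":0}
    - {"x":0,"y":0,"z":2,"ax":0,"ay":0,"az":0}
    - {"x":0,"y":0,"z":0.6,"ax":0,"ay":0,"az":0}
    - {"x":0,"y":0,"z":0,"ax":0,"ay":0,"az":0}

```text
time_s: 9.8
tool_pos: [0.5622, -0.0163, 0.0813]
tool_rot: [-179.9, -0.0, 78.8]
force: [0.6, -0.1, -0.1]
grip_width: 0.0871
grasp_force: 0.0
```

Request:
jog_arm:
  motion:
    - {"x":0,"y":0,"z":0,"ax":0,"ay":0,"az":0}
    - {"x":0,"y":0,"z":0,"ax":0,"ay":0,"az":0}
    - {"x":0,"y":0,"z":0,"ax":0,"ay":0,"az":0}
    - {"x":0,"y":0,"z":0,"ax":0,"ay":0,"az":0}
    - {"x":0,"y":0,"z":0,"ax":0,"ay":0,"az":0}
  claw: -1

```text
time_s: 10.3
tool_pos: [0.5628, -0.0182, 0.082]
tool_rot: [179.9, 0.0, 78.6]
force: [2.4, -0.6, 1.1]
grip_width: 0.0546
grasp_force: 0.9
```

Request:
jog_arm:
  motion:
    - {"x":0,"y":0,"z":0,"ax":0,"ay":0,"az":0}
    - {"x":0,"y":0,"z":0,"ax":0,"ay":0,"az":0}
    - {"x":0,"y":0,"z":0,"ax":0,"ay":0,"az":0}
    - {"x":0,"y":0,"z":0,"ax":0,"ay":0,"az":0}
    - {"x":0,"y":0,"z":0,"ax":0,"ay":0,"az":0}

```text
time_s: 10.8
tool_pos: [0.5631, -0.0182, 0.0819]
tool_rot: [179.9, -0.0, 78.6]
force: [2.8, -0.9, 3.2]
grip_width: 0.0518
grasp_force: 24.9
```

Request:
jog_arm:
  motion:
    - {"x":0,"y":0,"z":-1,"ax":0,"ay":0,"az":0}
    - {"x":0,"y":0,"z":-2,"ax":0,"ay":0,"az":0}
    - {"x":0,"y":0,"z":-3,"ax":0,"ay":0,"az":0}
    - {"x":1,"y":-0.4,"z":0,"ax":0,"ay":0,"az":0}
    - {"x":3,"y":-1.2,"z":0,"ax":0,"ay":0,"az":0}

```text
time_s: 11.3
tool_pos: [0.5545, 0.0211, 0.1412]
tool_rot: [-180.0, 0.1, 78.3]
force: [0.6, -0.4, -3.2]
grip_width: 0.0516
grasp_force: 24.9
```

Request:
jog_arm:
  motion:
    - {"x":4,"y":-1.7,"z":0,"ax":0,"ay":0,"az":0}
    - {"x":4,"y":-1.7,"z":0,"ax":0,"ay":0,"az":0}
    - {"x":4,"y":-1.7,"z":0,"ax":0,"ay":0,"az":0}
    - {"x":4,"y":-1.7,"z":0,"ax":0,"ay":0,"az":0}
    - {"x":4,"y":-1.7,"z":0,"ax":0,"ay":0,"az":0}

```text
time_s: 11.8
tool_pos: [0.5083, 0.2387, 0.1401]
tool_rot: [-179.8, 0.1, 78.7]
force: [1.1, -1.0, -3.4]
grip_width: 0.0514
grasp_force: 24.9
```

Request:
jog_arm:
  motion:
    - {"x":4,"y":-1.6,"z":0,"ax":0,"ay":0,"az":0}
    - {"x":3,"y":-1,"z":0,"ax":0,"ay":0,"az":0}
    - {"x":0.4,"y":-0.2,"z":0,"ax":0,"ay":0,"az":0}
    - {"x":0,"y":0,"z":0,"ax":0,"ay":0,"az":0}
    - {"x":0,"y":0,"z":0,"ax":0,"ay":0,"az":0}

```text
time_s: 12.3
tool_pos: [0.4976, 0.3136, 0.1404]
tool_rot: [-179.9, 0.1, 78.6]
force: [0.5, 0.9, -2.8]
grip_width: 0.0514
grasp_force: 24.9
```

Request:
jog_arm:
  motion:
    - {"x":0,"y":0,"z":2,"ax":0,"ay":0,"az":0}
    - {"x":0,"y":0,"z":2,"ax":0,"ay":0,"az":0}
    - {"x":0,"y":0,"z":1.3,"ax":0,"ay":0,"az":0}
    - {"x":0,"y":0,"z":0.6,"ax":0,"ay":0,"az":0}
    - {"x":0,"y":0,"z":0.3,"ax":0,"ay":0,"az":0}

```text
time_s: 12.8
tool_pos: [0.4981, 0.3143, 0.079]
tool_rot: [-180.0, 0.0, 78.6]
force: [0.6, 0.5, -2.4]
grip_width: 0.0516
grasp_force: 24.9
```

Request:
jog_arm:
  motion:
    - {"x":0,"y":0,"z":0.2,"ax":0,"ay":0,"az":0}
    - {"x":0,"y":0,"z":0.2,"ax":0,"ay":0,"az":0}
    - {"x":0,"y":0,"z":0,"ax":0,"ay":0,"az":0}
    - {"x":0,"y":0,"z":0,"ax":0,"ay":0,"az":0}
    - {"x":0,"y":0,"z":0,"ax":0,"ay":0,"az":0}

```text
time_s: 13.3
tool_pos: [0.4981, 0.3154, 0.0758]
tool_rot: [180.0, -0.0, 78.6]
force: [0.7, -1.0, -3.1]
grip_width: 0.0519
grasp_force: 24.9
```

Request:
jog_arm:
  motion:
    - {"x":0,"y":0,"z":0,"ax":0,"ay":0,"az":0}
    - {"x":0,"y":0,"z":0,"ax":0,"ay":0,"az":0}
    - {"x":0,"y":0,"z":0,"ax":0,"ay":0,"az":0}
    - {"x":0,"y":0,"z":0,"ax":0,"ay":0,"az":0}
    - {"x":0,"y":0,"z":0,"ax":0,"ay":0,"az":0}
  claw: 1

```text
time_s: 13.8
tool_pos: [0.498, 0.3153, 0.0757]
tool_rot: [180.0, -0.0, 78.6]
force: [0.8, -0.1, 0.0]
grip_width: 0.0823
grasp_force: 0.0
```

Request:
jog_arm:
  motion:
    - {"x":0,"y":0,"z":-1,"ax":0,"ay":0,"az":0}
    - {"x":0,"y":0,"z":-2,"ax":0,"ay":0,"az":0}
    - {"x":0,"y":0,"z":-4,"ax":0,"ay":0,"az":0}
    - {"x":0,"y":0,"z":-2.5,"ax":0,"ay":0,"az":0}
    - {"x":0,"y":0,"z":0,"ax":0,"ay":0,"az":0}

```text
time_s: 14.3
tool_pos: [0.4999, 0.3173, 0.1755]
tool_rot: [179.6, -0.3, 78.6]
force: [0.5, 0.1, -1.1]
grip_width: 0.0869
grasp_force: 0.0
```

Request:
jog_arm:
  motion:
    - {"x":-4,"y":1.3,"z":0,"ax":0,"ay":0,"az":0}
    - {"x":-4,"y":1.3,"z":0,"ax":0,"ay":0,"az":0}
    - {"x":-4,"y":1.3,"z":0,"ax":0,"ay":0,"az":0}
    - {"x":-4,"y":1.3,"z":0,"ax":0,"ay":0,"az":0}
    - {"x":-4,"y":1.3,"z":0,"ax":0,"ay":0,"az":0}

```text
time_s: 14.8
tool_pos: [0.5218, 0.1045, 0.1703]
tool_rot: [-180.0, 0.0, 78.6]
force: [-0.1, -0.2, -0.2]
grip_width: 0.0873
grasp_force: 0.0
```

Request:
jog_arm:
  motion:
    - {"x":-4,"y":1.3,"z":0,"ax":0,"ay":0,"az":0}
    - {"x":-4,"y":1.3,"z":0,"ax":0,"ay":0,"az":0}
    - {"x":-4,"y":1.3,"z":0,"ax":0,"ay":0,"az":0}
    - {"x":-4,"y":1.3,"z":0,"ax":0,"ay":0,"az":0}
    - {"x":-3.7,"y":1.2,"z":0,"ax":0,"ay":0,"az":0}

```text
time_s: 15.3
tool_pos: [0.5456, -0.1016, 0.1702]
tool_rot: [-180.0, 0.0, 78.6]
force: [0.1, 0.2, -0.4]
grip_width: 0.0867
grasp_force: 0.0
```

Request:
jog_arm:
  motion:
    - {"x":0,"y":0,"z":0,"ax":0,"ay":0,"az":0}
    - {"x":0,"y":0,"z":0,"ax":0,"ay":0,"az":0}
    - {"x":0,"y":0,"z":0,"ax":0,"ay":0,"az":0}
    - {"x":0,"y":0,"z":0,"ax":0,"ay":0,"az":0}
    - {"x":0,"y":0,"z":0,"ax":0,"ay":0,"az":0}

```text
time_s: 15.8
tool_pos: [0.5461, -0.098, 0.1706]
tool_rot: [180.0, 0.0, 78.8]
force: [-0.7, 0.0, 0.1]
grip_width: 0.087
grasp_force: 0.0
```

Request:
jog_arm:
  motion:
    - {"x":0,"y":0,"z":3,"ax":0,"ay":0,"az":0}
    - {"x":0,"y":0,"z":3,"ax":0,"ay":0,"az":0}
    - {"x":0,"y":0,"z":2,"ax":0,"ay":0,"az":0}
    - {"x":0,"y":0,"z":0.8,"ax":0,"ay":0,"az":0}
    - {"x":0,"y":0,"z":0,"ax":0,"ay":0,"az":0}

```text
time_s: 16.3
tool_pos: [0.5454, -0.0988, 0.0817]
tool_rot: [-179.9, -0.0, 78.7]
force: [0.3, -0.5, 1.6]
grip_width: 0.0871
grasp_force: 0.0
```

Request:
jog_arm:
  motion:
    - {"x":0,"y":0,"z":0,"ax":0,"ay":0,"az":0}
    - {"x":0,"y":0,"z":0,"ax":0,"ay":0,"az":0}
    - {"x":0,"y":0,"z":0,"ax":0,"ay":0,"az":0}
    - {"x":0,"y":0,"z":0,"ax":0,"ay":0,"az":0}
    - {"x":0,"y":0,"z":0,"ax":0,"ay":0,"az":0}

```text
time_s: 16.8
tool_pos: [0.5463, -0.0995, 0.0829]
tool_rot: [180.0, 0.0, 78.6]
force: [0.7, 1.0, 0.3]
grip_width: 0.0871
grasp_force: 0.0
```

```bash
python3 - <<'E'
from h import *
o=env.get_obs(); print(o['tool_pos'],o['tool_rot'])
im,P=snap('wrist','w2.png')
h=cv2.cvtColor(im,cv2.COLOR_RGB2HSV); H,S,V=[h[:,:,i].astype(int) for i in range(3)]
for n,m in(('green',(H>45)&(H<85)&(S>60)),('red',((H<8)|(H>172))&(S>130))):
    c=max(cv2.findContours(m.astype(np.uint8),cv2.RETR_EXTERNAL,cv2.CHAIN_APPROX_NONE)[0],key=cv2.contourArea)
    w=np.array([ray(P,u,v,.011)[:2] for u,v in c[:,0]],np.float32); r=cv2.minAreaRect(w); print(n,r,c[:,0].min(0),c[:,0].max(0))
E
```

```text
[ 0.54630266 -0.09953083  0.08293975] [1.79960606e+02 1.62855345e-02 7.86243719e+01]
green ((0.6333075761795044, -0.024639209732413292), (0.04909525066614151, 0.01913178153336048), 77.7772216796875) [419  59] [461 151]
red ((0.5637620091438293, -0.016989775002002716), (0.06555096060037613, 0.06544691324234009), 78.85928344726562) [256  55] [375 176]
```

View pics/w2.png

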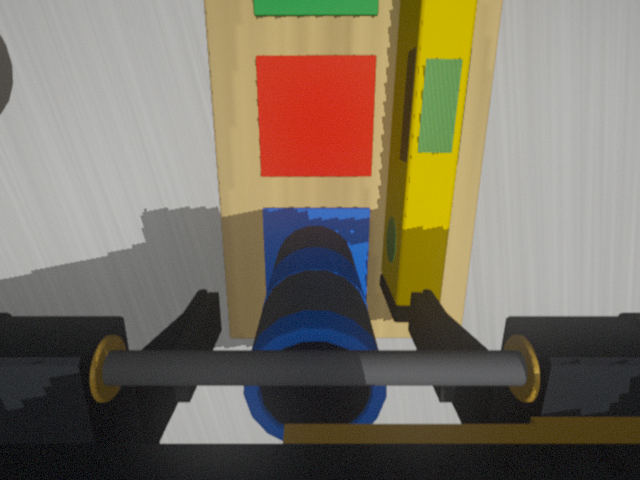

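Request:
jog_arm:
  motion:
    - {"x":0,"y":0,"z":0,"ax":0,"ay":0,"az":0}
    - {"x":0,"y":0,"z":0,"ax":0,"ay":0,"az":0}
    - {"x":0,"y":0,"z":0,"ax":0,"ay":0,"az":0}
    - {"x":0,"y":0,"z":0,"ax":0,"ay":0,"az":0}
    - {"x":0,"y":0,"z":0,"ax":0,"ay":0,"az":0}
  claw: -1
  squeeze: 35

```text
time_s: 17.35
tool_pos: [0.5461, -0.0994, 0.0825]
tool_rot: [-180.0, 0.0, 78.6]
force: [-0.6, -0.3, 0.2]
grip_width: 0.0551
grasp_force: 0.0
```

Request:
jog_arm:
  motion:
    - {"x":0,"y":0,"z":0,"ax":0,"ay":0,"az":0}
    - {"x":0,"y":0,"z":0,"ax":0,"ay":0,"az":0}
    - {"x":0,"y":0,"z":0,"ax":0,"ay":0,"az":0}
    - {"x":0,"y":0,"z":0,"ax":0,"ay":0,"az":0}
    - {"x":0,"y":0,"z":0,"ax":0,"ay":0,"az":0}

```text
time_s: 17.85
tool_pos: [0.5462, -0.0994, 0.0825]
tool_rot: [180.0, 0.0, 78.6]
force: [0.8, -0.2, -1.2]
grip_width: 0.0484
grasp_force: 35.0
```

Request:
jog_arm:
  motion:
    - {"x":0,"y":0,"z":-1,"ax":0,"ay":0,"az":0}
    - {"x":0,"y":0,"z":-2,"ax":0,"ay":0,"az":0}
    - {"x":0,"y":0,"z":-3,"ax":0,"ay":0,"az":0}
    - {"x":1,"y":-0.6,"z":-1,"ax":0,"ay":0,"az":0}
    - {"x":3,"y":-1.7,"z":0,"ax":0,"ay":0,"az":0}

```text
time_s: 18.35
tool_pos: [0.5326, -0.0585, 0.1541]
tool_rot: [179.8, 0.1, 78.3]
force: [0.9, 0.3, -5.7]
grip_width: 0.0483
grasp_force: 35.0
```

Request:
jog_arm:
  motion:
    - {"x":4,"y":-2.4,"z":0,"ax":0,"ay":0,"az":0}
    - {"x":4,"y":-2.4,"z":0,"ax":0,"ay":0,"az":0}
    - {"x":4,"y":-2.4,"z":0,"ax":0,"ay":0,"az":0}
    - {"x":4,"y":-2.4,"z":0,"ax":0,"ay":0,"az":0}
    - {"x":4,"y":-2.4,"z":0,"ax":0,"ay":0,"az":0}

```text
time_s: 18.85
tool_pos: [0.4508, 0.1661, 0.1518]
tool_rot: [-180.0, 0.1, 78.7]
force: [0.4, 0.2, -4.4]
grip_width: 0.0483
grasp_force: 35.0
```

Request:
jog_arm:
  motion:
    - {"x":4,"y":-2.4,"z":0,"ax":0,"ay":0,"az":0}
    - {"x":4,"y":-2.4,"z":0,"ax":0,"ay":0,"az":0}
    - {"x":4,"y":-2.4,"z":0,"ax":0,"ay":0,"az":0}
    - {"x":2.4,"y":-1.8,"z":0,"ax":0,"ay":0,"az":0}
    - {"x":0,"y":0,"z":0,"ax":0,"ay":0,"az":0}

```text
time_s: 19.35
tool_pos: [0.388, 0.3286, 0.1523]
tool_rot: [-179.8, -0.1, 79.2]
force: [0.0, -0.3, -4.3]
grip_width: 0.0482
grasp_force: 35.0
```

Request:
jog_arm:
  motion:
    - {"x":0,"y":0,"z":0,"ax":0,"ay":0,"az":0}
    - {"x":0,"y":0,"z":2,"ax":0,"ay":0,"az":0}
    - {"x":0,"y":0,"z":2,"ax":0,"ay":0,"az":0}
    - {"x":0,"y":0,"z":1.5,"ax":0,"ay":0,"az":0}
    - {"x":0,"y":0,"z":1,"ax":0,"ay":0,"az":0}

```text
time_s: 19.85
tool_pos: [0.3932, 0.3212, 0.0859]
tool_rot: [-179.9, 0.1, 78.5]
force: [0.5, -0.0, -5.8]
grip_width: 0.0482
grasp_force: 35.0
```

Request:
jog_arm:
  motion:
    - {"x":0,"y":0,"z":0.5,"ax":0,"ay":0,"az":0}
    - {"x":0,"y":0,"z":0.2,"ax":0,"ay":0,"az":0}
    - {"x":0,"y":0,"z":0,"ax":0,"ay":0,"az":0}
    - {"x":0,"y":0,"z":0,"ax":0,"ay":0,"az":0}
    - {"x":0,"y":0,"z":0,"ax":0,"ay":0,"az":0}

```text
time_s: 20.35
tool_pos: [0.3938, 0.3233, 0.0811]
tool_rot: [179.9, -0.0, 78.6]
force: [0.3, -0.9, -4.9]
grip_width: 0.0484
grasp_force: 35.0
```

Request:
jog_arm:
  motion:
    - {"x":0,"y":0,"z":0.3,"ax":0,"ay":0,"az":0}
    - {"x":0,"y":0,"z":0.2,"ax":0,"ay":0,"az":0}
    - {"x":0,"y":0,"z":0.1,"ax":0,"ay":0,"az":0}
    - {"x":0,"y":0,"z":0,"ax":0,"ay":0,"az":0}
    - {"x":0,"y":0,"z":0,"ax":0,"ay":0,"az":0}

```text
time_s: 20.85
tool_pos: [0.3933, 0.3229, 0.0745]
tool_rot: [-180.0, 0.0, 78.6]
force: [-1.0, -0.6, -2.2]
grip_width: 0.0482
grasp_force: 35.0
```

Request:
jog_arm:
  motion:
    - {"x":0,"y":0,"z":0,"ax":0,"ay":0,"az":0}
    - {"x":0,"y":0,"z":0,"ax":0,"ay":0,"az":0}
    - {"x":0,"y":0,"z":0,"ax":0,"ay":0,"az":0}
    - {"x":0,"y":0,"z":0,"ax":0,"ay":0,"az":0}
    - {"x":0,"y":0,"z":0,"ax":0,"ay":0,"az":0}
  claw: 1

```text
time_s: 21.35
tool_pos: [0.3935, 0.3232, 0.0747]
tool_rot: [180.0, -0.0, 78.6]
force: [0.0, 0.3, 0.3]
grip_width: 0.0799
grasp_force: 0.0
```

Request:
jog_arm:
  motion:
    - {"x":0,"y":0,"z":-1,"ax":0,"ay":0,"az":0}
    - {"x":0,"y":0,"z":-2,"ax":0,"ay":0,"az":0}
    - {"x":0,"y":0,"z":-4,"ax":0,"ay":0,"az":0}
    - {"x":0,"y":0,"z":-2.5,"ax":0,"ay":0,"az":0}
    - {"x":0,"y":0,"z":0,"ax":0,"ay":0,"az":0}

```text
time_s: 21.85
tool_pos: [0.3953, 0.3251, 0.1738]
tool_rot: [179.7, -0.3, 78.6]
force: [-0.5, 0.3, -0.6]
grip_width: 0.0869
grasp_force: 0.0
```

```bash
python3 - <<'E'
from h import *
P=env.camera_params('wrist'); 
im,P=snap('top','top2.png')
h=cv2.cvtColor(im,cv2.COLOR_RGB2HSV); H,S,V=[h[:,:,i].astype(int) for i in range(3)]
def rect(n,m,box,z,k=0):
    q=np.zeros(m.shape,np.uint8); x0,y0,x1,y1=box; q[y0:y1,x0:x1]=m[y0:y1,x0:x1]
    if k: q=cv2.morphologyEx(q,cv2.MORPH_OPEN,np.ones((k,k)))
    c=max(cv2.findContours(q,cv2.RETR_EXTERNAL,cv2.CHAIN_APPROX_NONE)[0],key=cv2.contourArea)
    w=np.array([ray(P,u,v,z)[:2] for u,v in c[:,0]],np.float32); print(n,cv2.minAreaRect(w))
rect('tube',(V>62)&(V<105),(455,160,540,345),.06,7)
rect('level',(H>23)&(H<33)&(S>110),(235,140,420,280),.058)
rect('vial',(H>45)&(H<85)&(S>50),(310,170,350,205),.058)
rect('red',((H<8)|(H>172))&(S>130),(295,190,350,250),.011)
rect('green',(H>45)&(H<85)&(S>50),(255,190,310,240),.011)
rect('blue',(H>105)&(H<125)&(S>90),(345,200,400,255),.011)
E
```

```text
tube ((0.4929596185684204, -0.3280707001686096), (0.2790614068508148, 0.060378435999155045), 4.2861714363098145)
level ((0.6164876222610474, -0.02444680780172348), (0.2005728930234909, 0.024932457134127617), 77.96906280517578)
vial ((0.6173481345176697, -0.024488985538482666), (0.036299798637628555, 0.012812293134629726), 77.70451354980469)
red ((0.5619745254516602, -0.018399398773908615), (0.06477871537208557, 0.06453105062246323), 78.75099182128906)
green ((0.5785015225410461, 0.06501731276512146), (0.06491094827651978, 0.06501354277133942), 78.74238586425781)
blue ((0.5454262495040894, -0.10182381421327591), (0.06377141177654266, 0.06337874382734299), 78.74720001220703)
```

View pics/top2.png

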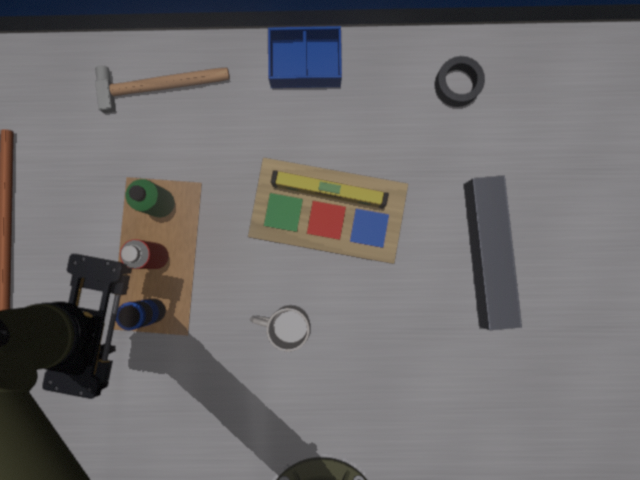

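Request:
jog_arm:
  motion:
    - {"x":-3,"y":2.9,"z":0,"ax":0,"ay":0,"az":0}
    - {"x":-3,"y":2.9,"z":0,"ax":0,"ay":0,"az":0}
    - {"x":-3,"y":2.9,"z":0,"ax":0,"ay":0,"az":0}
    - {"x":-3,"y":2.9,"z":0,"ax":0,"ay":0,"az":0}
    - {"x":-3,"y":2.9,"z":0,"ax":0,"ay":0,"az":0}

```text
time_s: 22.4
tool_pos: [0.5059, 0.1455, 0.1686]
tool_rot: [-179.9, 0.1, 78.6]
force: [1.1, 0.3, 0.6]
grip_width: 0.0873
grasp_force: 0.0
```

Request:
jog_arm:
  motion:
    - {"x":-3,"y":2.9,"z":0,"ax":0,"ay":0,"az":0}
    - {"x":-3,"y":2.9,"z":0,"ax":0,"ay":0,"az":0}
    - {"x":-3,"y":2.9,"z":0,"ax":0,"ay":0,"az":0}
    - {"x":-3,"y":2.9,"z":0,"ax":0,"ay":0,"az":0}
    - {"x":-2.6,"y":2.7,"z":0,"ax":0,"ay":0,"az":0.7}

```text
time_s: 22.9
tool_pos: [0.6174, -0.0264, 0.168]
tool_rot: [-179.9, 0.1, 77.9]
force: [-0.7, 0.0, 0.1]
grip_width: 0.0871
grasp_force: 0.0
```

Request:
jog_arm:
  motion:
    - {"x":0,"y":0,"z":2,"ax":0,"ay":0,"az":0}
    - {"x":0,"y":0,"z":2,"ax":0,"ay":0,"az":0}
    - {"x":0,"y":0,"z":2,"ax":0,"ay":0,"az":0}
    - {"x":0,"y":0,"z":0,"ax":0,"ay":0,"az":0}
    - {"x":0,"y":0,"z":0,"ax":0,"ay":0,"az":0}

```text
time_s: 23.4
tool_pos: [0.6167, -0.0238, 0.1089]
tool_rot: [-179.9, 0.0, 77.9]
force: [-0.0, -0.9, 0.5]
grip_width: 0.0868
grasp_force: 0.0
```

```bash
python3 - <<'E'
from h import *
o=env.get_obs(); print(o['tool_pos'],o['tool_rot'])
im,P=snap('wrist','w3.png')
h=cv2.cvtColor(im,cv2.COLOR_RGB2HSV); H,S,V=[h[:,:,i].astype(int) for i in range(3)]
def rect(n,m,box,z):
    q=np.zeros(m.shape,np.uint8); x0,y0,x1,y1=box; q[y0:y1,x0:x1]=m[y0:y1,x0:x1]
    c=max(cv2.findContours(q,cv2.RETR_EXTERNAL,cv2.CHAIN_APPROX_NONE)[0],key=cv2.contourArea)
    w=np.array([ray(P,u,v,z)[:2] for u,v in c[:,0]],np.float32); print(n,c[:,0].min(0),c[:,0].max(0),cv2.minAreaRect(w))
rect('vial',(H>45)&(H<85)&(S>60),(290,0,350,345),.058)
rect('yel',(H>23)&(H<33)&(S>110),(280,0,360,345),.058)
E
```

```text
[ 0.61672566 -0.02382328  0.10885306] [-1.79888034e+02  2.27954670e-03  7.79498372e+01]
vial [305 237] [331 298] ((0.6191720962524414, -0.023290665820240974), (0.03824185952544212, 0.015273640863597393), 77.51950073242188)
yel [293  79] [342 344] ((0.6239736676216125, 0.0021154284477233887), (0.152843177318573, 0.02565380372107029), 78.13721466064453)
```

View pics/w3.png

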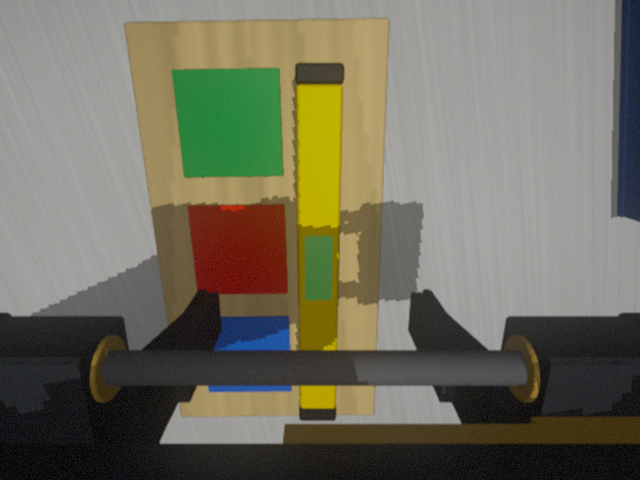

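Request:
jog_arm:
  motion:
    - {"x":0,"y":0.1,"z":3,"ax":0,"ay":0,"az":0}
    - {"x":0,"y":0,"z":3,"ax":0,"ay":0,"az":0}
    - {"x":0,"y":0,"z":1.7,"ax":0,"ay":0,"az":0}
    - {"x":0,"y":0,"z":0.7,"ax":0,"ay":0,"az":0}
    - {"x":0,"y":0,"z":0.2,"ax":0,"ay":0,"az":0}

```text
time_s: 23.95
tool_pos: [0.6186, -0.0241, 0.0237]
tool_rot: [180.0, -0.0, 77.9]
force: [0.3, -0.8, 0.4]
grip_width: 0.087
grasp_force: 0.0
```

Request:
jog_arm:
  motion:
    - {"x":0,"y":0,"z":0,"ax":0,"ay":0,"az":0}
    - {"x":0,"y":0,"z":0,"ax":0,"ay":0,"az":0}
    - {"x":0,"y":0,"z":0,"ax":0,"ay":0,"az":0}
    - {"x":0,"y":0,"z":0,"ax":0,"ay":0,"az":0}
    - {"x":0,"y":0,"z":0,"ax":0,"ay":0,"az":0}
  claw: -0.3
  squeeze: 30

```text
time_s: 24.45
tool_pos: [0.6185, -0.0242, 0.0239]
tool_rot: [180.0, 0.0, 77.9]
force: [-0.5, -0.2, -0.2]
grip_width: 0.0546
grasp_force: 0.0
```

Request:
jog_arm:
  motion:
    - {"x":0,"y":0,"z":0,"ax":0,"ay":0,"az":0}
    - {"x":0,"y":0,"z":0,"ax":0,"ay":0,"az":0}
    - {"x":0,"y":0,"z":0,"ax":0,"ay":0,"az":0}
    - {"x":0,"y":0,"z":0,"ax":0,"ay":0,"az":0}
    - {"x":0,"y":0,"z":0,"ax":0,"ay":0,"az":0}
  claw: -1

```text
time_s: 24.95
tool_pos: [0.6185, -0.0242, 0.0235]
tool_rot: [180.0, 0.0, 77.9]
force: [0.1, -1.1, -0.0]
grip_width: 0.0241
grasp_force: 30.0
```

Request:
jog_arm:
  motion:
    - {"x":0,"y":0,"z":0,"ax":0,"ay":0,"az":0}
    - {"x":0,"y":0,"z":0,"ax":0,"ay":0,"az":0}
    - {"x":0,"y":0,"z":0,"ax":0,"ay":0,"az":0}
    - {"x":0,"y":0,"z":0,"ax":0,"ay":0,"az":0}
    - {"x":0,"y":0,"z":0,"ax":0,"ay":0,"az":0}

```text
time_s: 25.45
tool_pos: [0.6185, -0.0242, 0.0235]
tool_rot: [180.0, 0.0, 77.9]
force: [0.9, -0.0, -1.1]
grip_width: 0.0238
grasp_force: 30.0
```

Request:
jog_arm:
  motion:
    - {"x":0,"y":0,"z":-1,"ax":0,"ay":0,"az":0}
    - {"x":0,"y":0,"z":-2,"ax":0,"ay":0,"az":0}
    - {"x":0,"y":0,"z":-4,"ax":0,"ay":0,"az":0}
    - {"x":0,"y":0,"z":-3.5,"ax":0,"ay":0,"az":0}
    - {"x":0,"y":0,"z":-1.5,"ax":0,"ay":0,"az":0}

```text
time_s: 25.95
tool_pos: [0.6197, -0.0237, 0.1473]
tool_rot: [179.8, -0.0, 77.9]
force: [0.6, 0.7, -3.6]
grip_width: 0.0237
grasp_force: 30.0
```

Request:
jog_arm:
  motion:
    - {"x":0,"y":0,"z":0,"ax":0,"ay":0,"az":4}
    - {"x":0,"y":0,"z":0,"ax":0,"ay":0,"az":7.5}
    - {"x":0,"y":0,"z":0,"ax":0,"ay":0,"az":8}
    - {"x":0,"y":0,"z":0,"ax":0,"ay":0,"az":8}
    - {"x":0,"y":0,"z":0,"ax":0,"ay":0,"az":8}

```text
time_s: 26.45
tool_pos: [0.6171, -0.0242, 0.1422]
tool_rot: [-179.9, 0.1, 42.1]
force: [-0.4, -0.4, -4.4]
grip_width: 0.0236
grasp_force: 30.0
```

Request:
jog_arm:
  motion:
    - {"x":0,"y":0,"z":0,"ax":0,"ay":0,"az":8}
    - {"x":0,"y":0,"z":0,"ax":0,"ay":0,"az":8}
    - {"x":0,"y":0,"z":0,"ax":0,"ay":0,"az":8}
    - {"x":0,"y":0,"z":0,"ax":0,"ay":0,"az":8}
    - {"x":0,"y":0,"z":0,"ax":0,"ay":0,"az":6.1}

```text
time_s: 26.95
tool_pos: [0.6171, -0.0241, 0.1422]
tool_rot: [-180.0, 0.2, 4.0]
force: [0.7, 0.3, -3.9]
grip_width: 0.0236
grasp_force: 30.0
```

Request:
jog_arm:
  motion:
    - {"x":-0.5,"y":1,"z":0,"ax":0,"ay":0,"az":0}
    - {"x":-1.5,"y":3,"z":0,"ax":0,"ay":0,"az":0}
    - {"x":-1.5,"y":3,"z":0,"ax":0,"ay":0,"az":0}
    - {"x":-1.5,"y":3,"z":0,"ax":0,"ay":0,"az":0}
    - {"x":-1.5,"y":3,"z":0,"ax":0,"ay":0,"az":0}

```text
time_s: 27.45
tool_pos: [0.5615, -0.1606, 0.1428]
tool_rot: [-180.0, 0.1, 4.5]
force: [1.1, 0.3, -3.9]
grip_width: 0.0238
grasp_force: 30.0
```

Request:
jog_arm:
  motion:
    - {"x":-1.5,"y":3,"z":0,"ax":0,"ay":0,"az":0}
    - {"x":-1.5,"y":3,"z":0,"ax":0,"ay":0,"az":0}
    - {"x":-1.5,"y":3,"z":0,"ax":0,"ay":0,"az":0}
    - {"x":-1.5,"y":3,"z":0,"ax":0,"ay":0,"az":0}
    - {"x":-1.5,"y":3,"z":0,"ax":0,"ay":0,"az":0}

```text
time_s: 27.95
tool_pos: [0.4978, -0.3156, 0.1428]
tool_rot: [-180.0, 0.1, 4.5]
force: [-0.6, -0.5, -3.1]
grip_width: 0.024
grasp_force: 30.0
```

Request:
jog_arm:
  motion:
    - {"x":-0.8,"y":1.4,"z":0,"ax":0,"ay":0,"az":0}
    - {"x":0,"y":0,"z":0,"ax":0,"ay":0,"az":0}
    - {"x":0,"y":0,"z":0,"ax":0,"ay":0,"az":0}
    - {"x":0,"y":0,"z":0,"ax":0,"ay":0,"az":0}
    - {"x":0,"y":0,"z":0,"ax":0,"ay":0,"az":0}

```text
time_s: 28.45
tool_pos: [0.4939, -0.3266, 0.1436]
tool_rot: [-180.0, -0.0, 4.5]
force: [0.7, -0.5, -3.7]
grip_width: 0.0236
grasp_force: 30.0
```

```bash
python3 - <<'E'
from h import *
o=env.get_obs(); print(o['tool_pos'],o['tool_rot'],o['qpos'],o['grip_width'])
im,P=snap('wrist','w4.png'); print(im[30:340:60,320].tolist())
E
```

```text
[ 0.4938983  -0.32657094  0.14355849] [-1.79963885e+02 -1.65870315e-02  4.52327479e+00] [ 49.03457039  15.60327157 -21.22477455  96.86304243   5.95879719
  68.65665819 -59.12704221] 0.02364357975267385
[[57, 56, 51], [180, 169, 0], [183, 175, 0], [182, 171, 0], [184, 169, 0], [62, 111, 54]]
```

View pics/w4.png

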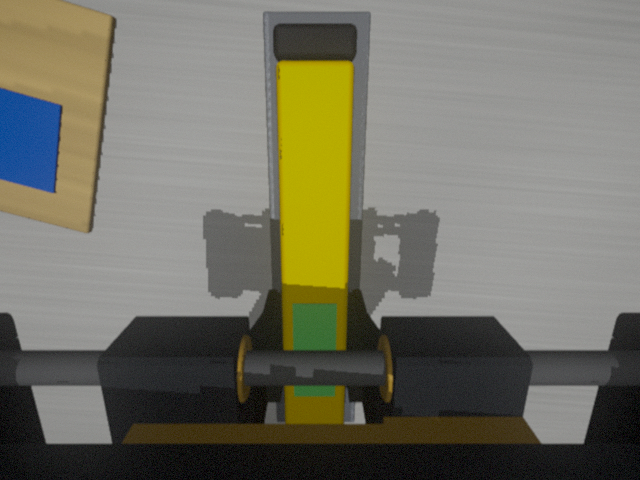

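```bash
python3 - <<'E'
from h import *
im=cv2.imread('pics/w4.png')[:,:,::-1]; P=env.camera_params('wrist')
for r in(18,45,80,120,160,190):
    g=im[r,225:410].astype(int); d=np.abs(np.diff(cv2.GaussianBlur(g.astype(np.float32),(3,1),0).sum(1))); print(r,[(225+i,int(d[i])) for i in range(1,len(d)-1) if d[i]>30 and d[i]>=d[i-1] and d[i]>d[i+1]])
c=im[:60,320].astype(int).sum(1); print(c.tolist()[:45])
for n,z,pts in(('tube',.06,((264,12),(370,12))),):
    print(n,[ray(P,u,v,z)[:2].round(4).tolist() for u,v in pts])
E
```

```text
18 [(262, 96), (264, 42), (370, 84)]
45 [(263, 96), (265, 36), (268, 43), (272, 98), (356, 90), (369, 72)]
80 [(264, 95), (266, 33), (367, 87)]
120 [(265, 73), (270, 39), (278, 33), (366, 78)]
160 [(267, 94), (269, 30), (272, 42), (364, 87)]
190 [(268, 95), (270, 36), (272, 30), (363, 95)]
[449, 446, 436, 444, 443, 455, 454, 456, 458, 462, 439, 379, 325, 322, 325, 322, 324, 325, 321, 323, 329, 319, 310, 231, 142, 140, 140, 155, 158, 150, 164, 149, 155, 150, 175, 172, 163, 159, 185, 169, 167, 177, 179, 162, 170]
tube [[0.632, -0.2881], [0.6366, -0.3467]]
```

```bash
python3 - <<'E'
from h import *
P=env.camera_params('wrist'); o=env.get_obs(); t=o['tool_pos']; a=np.radians(o['tool_rot'][2]); X=np.array([np.cos(a),np.sin(a)]); Y=np.array([np.sin(a),-np.cos(a)])
def rel(u,v,z): d=ray(P,u,v,z)[:2]-t[:2]; return (d@X*1e3).round(1),(d@Y*1e3).round(1)
print('level end L,R,mid',rel(272.5,23.5,.178),rel(356.5,23.5,.178),rel(314.5,23.5,.178))
print('tube end mid',rel(316.5,11.5,.06),'row190',rel(316,190,.06))
E
```

```text
level end L,R,mid (np.float64(111.0), np.float64(-12.0)) (np.float64(111.0), np.float64(12.5)) (np.float64(111.0), np.float64(0.3))
tube end mid (np.float64(141.1), np.float64(1.3)) row190 (np.float64(41.5), np.float64(1.1))
```

Request:
jog_arm:
  motion:
    - {"x":0,"y":0.1,"z":1,"ax":0,"ay":0,"az":0}
    - {"x":0,"y":0,"z":2,"ax":0,"ay":0,"az":0}
    - {"x":0,"y":0,"z":2,"ax":0,"ay":0,"az":0}
    - {"x":0,"y":0,"z":0.9,"ax":0,"ay":0,"az":0}
    - {"x":0,"y":0,"z":0.3,"ax":0,"ay":0,"az":0}

```text
time_s: 29.0
tool_pos: [0.4922, -0.3288, 0.0799]
tool_rot: [-179.9, 0.1, 4.4]
force: [-0.2, -0.5, -3.2]
grip_width: 0.0237
grasp_force: 30.0
```

Request:
jog_arm:
  motion:
    - {"x":0,"y":0,"z":0.1,"ax":0,"ay":0,"az":0}
    - {"x":0,"y":0,"z":0.1,"ax":0,"ay":0,"az":0}
    - {"x":0,"y":0,"z":0,"ax":0,"ay":0,"az":0}
    - {"x":0,"y":0,"z":0,"ax":0,"ay":0,"az":0}
    - {"x":0,"y":0,"z":0,"ax":0,"ay":0,"az":0}

```text
time_s: 29.5
tool_pos: [0.4933, -0.3297, 0.0801]
tool_rot: [180.0, -0.0, 4.3]
force: [-0.1, -0.7, -3.8]
grip_width: 0.024
grasp_force: 30.0
```

```bash
python3 - <<'E'
from h import *
P=env.camera_params('wrist'); o=env.get_obs(); t=o['tool_pos']; print(t,o['tool_rot'][2]); im,_=snap('wrist','w5.png')
for r in(30,60,100,160,200):
    g=im[r,225:410].astype(int); d=np.abs(np.diff(cv2.GaussianBlur(g.astype(np.float32),(3,1),0).sum(1))); print(r,[(225+i,int(d[i])) for i in range(1,len(d)-1) if d[i]>30 and d[i]>=d[i-1] and d[i]>d[i+1]])
print(im[:80:2,316].astype(int).sum(1).tolist())
E
```

```text
[ 0.49328761 -0.32971284  0.08006115] 4.328638972103187
30 [(236, 105), (238, 59), (242, 31), (272, 102), (341, 37), (356, 88), (378, 55), (380, 114)]
60 [(238, 96), (240, 39), (276, 71), (280, 43), (291, 32), (346, 30), (348, 33), (352, 75), (379, 79)]
100 [(240, 119), (242, 40), (351, 32), (353, 36), (373, 30), (377, 92)]
160 [(243, 99), (246, 41), (248, 31), (281, 36), (349, 42), (374, 96)]
200 [(245, 86), (251, 50), (280, 36), (347, 30), (350, 42), (372, 99)]
[310, 308, 311, 316, 323, 309, 310, 324, 308, 318, 320, 309, 111, 114, 142, 138, 154, 159, 169, 166, 157, 161, 153, 177, 177, 176, 170, 139, 143, 136, 199, 321, 348, 359, 361, 364, 362, 363, 365, 364]
```

View pics/w5.png

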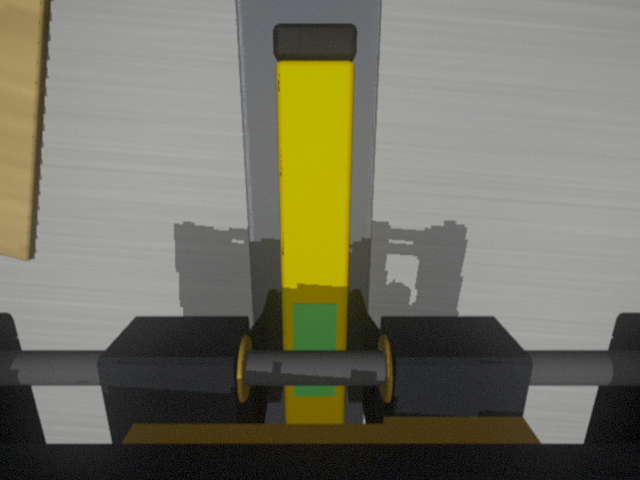

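Request:
jog_arm:
  motion:
    - {"x":0,"y":-0.2,"z":0,"ax":0,"ay":0,"az":0}
    - {"x":0,"y":0,"z":0,"ax":0,"ay":0,"az":0}
    - {"x":0,"y":0,"z":0.1,"ax":0,"ay":0,"az":0}
    - {"x":0,"y":0,"z":0.1,"ax":0,"ay":0,"az":0}
    - {"x":0,"y":0,"z":0,"ax":0,"ay":0,"az":0}

```text
time_s: 30.05
tool_pos: [0.4927, -0.3275, 0.0773]
tool_rot: [-180.0, 0.0, 4.3]
force: [-0.1, 0.2, -3.4]
grip_width: 0.0241
grasp_force: 30.0
```

Request:
jog_arm:
  motion:
    - {"x":0,"y":0,"z":0.1,"ax":0,"ay":0,"az":0}
    - {"x":0,"y":0,"z":0.1,"ax":0,"ay":0,"az":0}
    - {"x":0,"y":0,"z":0,"ax":0,"ay":0,"az":0}
    - {"x":0,"y":0,"z":0,"ax":0,"ay":0,"az":0}
    - {"x":0,"y":0,"z":0,"ax":0,"ay":0,"az":0}

```text
time_s: 30.55
tool_pos: [0.4929, -0.3275, 0.0755]
tool_rot: [180.0, 0.0, 4.3]
force: [-0.2, 0.2, -4.3]
grip_width: 0.0239
grasp_force: 30.0
```

Request:
jog_arm:
  motion:
    - {"x":0.1,"y":0,"z":0.1,"ax":0,"ay":0,"az":0}
    - {"x":0,"y":0,"z":0,"ax":0,"ay":0,"az":0}
    - {"x":0,"y":0,"z":0,"ax":0,"ay":0,"az":0}
    - {"x":0,"y":0,"z":0,"ax":0,"ay":0,"az":0}
    - {"x":0,"y":0,"z":0,"ax":0,"ay":0,"az":0}

```text
time_s: 31.05
tool_pos: [0.4931, -0.3277, 0.0755]
tool_rot: [180.0, 0.1, 4.3]
force: [-5.3, 1.1, 5.0]
grip_width: 0.024
grasp_force: 30.0
```

Request:
jog_arm:
  motion:
    - {"x":0,"y":0,"z":-0.1,"ax":0,"ay":0,"az":0}
    - {"x":0,"y":0,"z":0,"ax":0,"ay":0,"az":0}
    - {"x":0,"y":0,"z":0,"ax":0,"ay":0,"az":0}
    - {"x":0,"y":0,"z":0,"ax":0,"ay":0,"az":0}
    - {"x":0,"y":0,"z":0,"ax":0,"ay":0,"az":0}

```text
time_s: 31.55
tool_pos: [0.4942, -0.3274, 0.0755]
tool_rot: [180.0, -0.0, 4.3]
force: [0.4, 0.2, -3.0]
grip_width: 0.0234
grasp_force: 30.0
```

Request:
jog_arm:
  motion:
    - {"x":0,"y":0,"z":0,"ax":0,"ay":0,"az":0}
    - {"x":0,"y":0,"z":0,"ax":0,"ay":0,"az":0}
    - {"x":0,"y":0,"z":0,"ax":0,"ay":0,"az":0}
    - {"x":0,"y":0,"z":0,"ax":0,"ay":0,"az":0}
    - {"x":0,"y":0,"z":0,"ax":0,"ay":0,"az":0}
  claw: 1

```text
time_s: 32.05
tool_pos: [0.4939, -0.3275, 0.0757]
tool_rot: [180.0, -0.0, 4.3]
force: [-0.0, -0.1, -0.7]
grip_width: 0.0561
grasp_force: 0.0
```

Request:
jog_arm:
  motion:
    - {"x":0,"y":0,"z":0,"ax":0,"ay":0,"az":0}
    - {"x":0,"y":0,"z":0,"ax":0,"ay":0,"az":0}
    - {"x":0,"y":0,"z":-1,"ax":0,"ay":0,"az":0}
    - {"x":0,"y":0,"z":-2,"ax":0,"ay":0,"az":0}
    - {"x":0,"y":0,"z":-4,"ax":0,"ay":0,"az":0}

```text
time_s: 32.55
tool_pos: [0.4919, -0.3263, 0.144]
tool_rot: [-179.8, 0.3, 4.3]
force: [0.8, -0.5, -0.2]
grip_width: 0.086
grasp_force: 0.0
```

Request:
jog_arm:
  motion:
    - {"x":0,"y":0,"z":-4,"ax":0,"ay":0,"az":0}
    - {"x":0,"y":0,"z":0,"ax":0,"ay":0,"az":0}
    - {"x":0,"y":0,"z":0,"ax":0,"ay":0,"az":0}
    - {"x":0,"y":0,"z":0,"ax":0,"ay":0,"az":0}
    - {"x":0,"y":0,"z":0,"ax":0,"ay":0,"az":0}

```text
time_s: 33.05
tool_pos: [0.493, -0.327, 0.1841]
tool_rot: [-179.9, 0.1, 4.3]
force: [0.2, 1.0, -0.1]
grip_width: 0.0869
grasp_force: 0.0
```

```bash
python3 - <<'E'
from h import *
im,P=snap('wrist','w6.png'); o=env.get_obs(); print(o['tool_pos'],o['tool_rot'])
h=cv2.cvtColor(im,cv2.COLOR_RGB2HSV); H,S,V=[h[:,:,i].astype(int) for i in range(3)]
for r in(60,120,180):
    g=im[r,225:410].astype(int); d=np.abs(np.diff(cv2.GaussianBlur(g.astype(np.float32),(3,1),0).sum(1))); print(r,[(225+i,int(d[i])) for i in range(1,len(d)-1) if d[i]>30 and d[i]>=d[i-1] and d[i]>d[i+1]])
E
```

```text
[ 0.49309175 -0.327014    0.18409629] [-1.79907484e+02  1.17901695e-01  4.33112418e+00]
60 [(270, 66), (355, 53), (358, 46), (360, 73)]
120 [(272, 78), (334, 51), (354, 64), (356, 62), (358, 76)]
180 [(273, 67), (296, 33), (333, 37), (351, 49), (354, 36), (356, 71)]
```

View pics/w6.png

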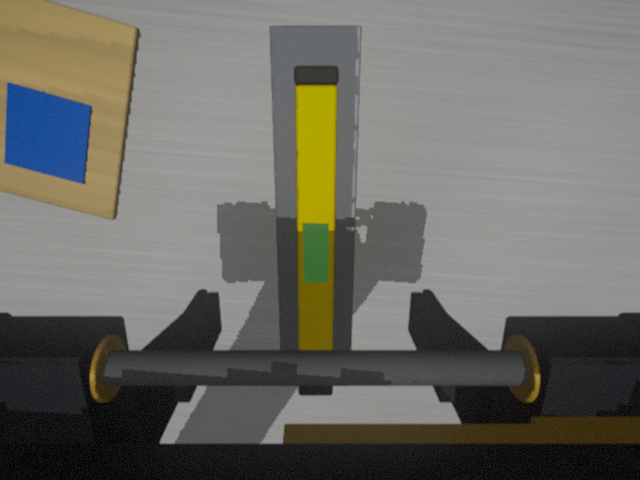

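Request:
jog_arm:
  motion:
    - {"x":0,"y":0,"z":0,"ax":0,"ay":0,"az":-8.2}
    - {"x":0,"y":0,"z":0,"ax":0,"ay":0,"az":-8.2}
    - {"x":0,"y":0,"z":0,"ax":0,"ay":0,"az":-8.2}
    - {"x":0,"y":0,"z":0,"ax":0,"ay":0,"az":-8.2}
    - {"x":0,"y":0,"z":0,"ax":0,"ay":0,"az":-8.2}

```text
time_s: 33.6
tool_pos: [0.4935, -0.3271, 0.1845]
tool_rot: [-179.9, 0.0, 45.7]
force: [0.6, -0.1, 0.0]
grip_width: 0.0873
grasp_force: 0.0
```

Request:
jog_arm:
  motion:
    - {"x":0,"y":0,"z":0,"ax":0,"ay":0,"az":-8.2}
    - {"x":0,"y":0,"z":0,"ax":0,"ay":0,"az":-8.2}
    - {"x":0,"y":0,"z":0,"ax":0,"ay":0,"az":-8.2}
    - {"x":0,"y":0,"z":0,"ax":0,"ay":0,"az":-8.2}
    - {"x":0,"y":0,"z":0,"ax":0,"ay":0,"az":-0.5}

```text
time_s: 34.1
tool_pos: [0.4934, -0.3272, 0.1845]
tool_rot: [-179.9, -0.1, 78.7]
force: [-0.1, -0.6, -0.6]
grip_width: 0.087
grasp_force: 0.0
```

Request:
jog_arm:
  motion:
    - {"x":4.1,"y":-1.5,"z":0,"ax":0,"ay":0,"az":0}
    - {"x":4.1,"y":-1.5,"z":0,"ax":0,"ay":0,"az":0}
    - {"x":4.1,"y":-1.5,"z":0,"ax":0,"ay":0,"az":0}
    - {"x":4.1,"y":-1.5,"z":0,"ax":0,"ay":0,"az":0}
    - {"x":4.1,"y":-1.5,"z":0,"ax":0,"ay":0,"az":0}

```text
time_s: 34.6
tool_pos: [0.4601, -0.1099, 0.1851]
tool_rot: [-180.0, -0.0, 78.4]
force: [0.7, -0.2, -0.4]
grip_width: 0.0868
grasp_force: 0.0
```

Request:
jog_arm:
  motion:
    - {"x":4.1,"y":-1.5,"z":0,"ax":0,"ay":0,"az":0}
    - {"x":4.1,"y":-1.5,"z":0,"ax":0,"ay":0,"az":0}
    - {"x":4.1,"y":-1.5,"z":0,"ax":0,"ay":0,"az":0}
    - {"x":4.1,"y":-1.5,"z":0,"ax":0,"ay":0,"az":0}
    - {"x":4.1,"y":-1.5,"z":0,"ax":0,"ay":0,"az":0}

```text
time_s: 35.1
tool_pos: [0.4269, 0.1057, 0.1853]
tool_rot: [180.0, 0.0, 78.4]
force: [1.5, -0.2, 0.9]
grip_width: 0.0872
grasp_force: 0.0
```

Request:
jog_arm:
  motion:
    - {"x":4.1,"y":-1.5,"z":0,"ax":0,"ay":0,"az":0}
    - {"x":4.1,"y":-1.5,"z":0,"ax":0,"ay":0,"az":0}
    - {"x":4.1,"y":-1.5,"z":0,"ax":0,"ay":0,"az":0}
    - {"x":4.1,"y":-1.5,"z":0,"ax":0,"ay":0,"az":0}
    - {"x":4.1,"y":-1.5,"z":0,"ax":0,"ay":0,"az":0}

```text
time_s: 35.6
tool_pos: [0.3944, 0.321, 0.1857]
tool_rot: [179.9, 0.0, 78.3]
force: [0.4, -0.1, 0.0]
grip_width: 0.0871
grasp_force: 0.0
```

Request:
jog_arm:
  motion:
    - {"x":0,"y":0,"z":0,"ax":0,"ay":0,"az":0}
    - {"x":0,"y":0,"z":0,"ax":0,"ay":0,"az":0}
    - {"x":0,"y":0,"z":0,"ax":0,"ay":0,"az":0}
    - {"x":0,"y":0,"z":0,"ax":0,"ay":0,"az":0}
    - {"x":0,"y":0,"z":0,"ax":0,"ay":0,"az":0}

```text
time_s: 36.1
tool_pos: [0.3954, 0.3183, 0.1856]
tool_rot: [179.9, 0.1, 78.4]
force: [0.3, 0.5, -0.1]
grip_width: 0.0871
grasp_force: 0.0
```

Request:
jog_arm:
  motion:
    - {"x":0.3,"y":-0.2,"z":2,"ax":0,"ay":0,"az":-0.2}
    - {"x":0,"y":0,"z":3,"ax":0,"ay":0,"az":0}
    - {"x":0,"y":0,"z":3,"ax":0,"ay":0,"az":0}
    - {"x":0,"y":0,"z":2,"ax":0,"ay":0,"az":0}
    - {"x":0,"y":0,"z":1,"ax":0,"ay":0,"az":0}

```text
time_s: 36.6
tool_pos: [0.3929, 0.3214, 0.0739]
tool_rot: [-179.9, 0.1, 78.7]
force: [-0.4, 0.5, -0.2]
grip_width: 0.0866
grasp_force: 0.0
```

Request:
jog_arm:
  motion:
    - {"x":0,"y":0,"z":0,"ax":0,"ay":0,"az":0}
    - {"x":0,"y":0,"z":0,"ax":0,"ay":0,"az":0}
    - {"x":0,"y":0,"z":0,"ax":0,"ay":0,"az":0}
    - {"x":0,"y":0,"z":0,"ax":0,"ay":0,"az":0}
    - {"x":0,"y":0,"z":0,"ax":0,"ay":0,"az":0}

```text
time_s: 37.1
tool_pos: [0.3937, 0.3234, 0.0762]
tool_rot: [179.9, -0.0, 78.8]
force: [-0.7, 0.0, 0.0]
grip_width: 0.0873
grasp_force: 0.0
```

Request:
jog_arm:
  motion:
    - {"x":0,"y":0,"z":0,"ax":0,"ay":0,"az":0}
    - {"x":0,"y":0,"z":0,"ax":0,"ay":0,"az":0}
    - {"x":0,"y":0,"z":0,"ax":0,"ay":0,"az":0}
    - {"x":0,"y":0,"z":0,"ax":0,"ay":0,"az":0}
    - {"x":0,"y":0,"z":0,"ax":0,"ay":0,"az":0}
  claw: -1
  squeeze: 35

```text
time_s: 37.6
tool_pos: [0.3932, 0.3232, 0.0755]
tool_rot: [-180.0, 0.0, 78.8]
force: [0.7, -0.2, 0.1]
grip_width: 0.0547
grasp_force: 0.0
```

Request:
jog_arm:
  motion:
    - {"x":0,"y":0,"z":0,"ax":0,"ay":0,"az":0}
    - {"x":0,"y":0,"z":0,"ax":0,"ay":0,"az":0}
    - {"x":0,"y":0,"z":0,"ax":0,"ay":0,"az":0}
    - {"x":0,"y":0,"z":0,"ax":0,"ay":0,"az":0}
    - {"x":0,"y":0,"z":0,"ax":0,"ay":0,"az":0}

```text
time_s: 38.1
tool_pos: [0.3933, 0.3231, 0.0755]
tool_rot: [180.0, 0.0, 78.8]
force: [1.7, 0.1, -0.8]
grip_width: 0.048
grasp_force: 35.0
```

Request:
jog_arm:
  motion:
    - {"x":0,"y":0,"z":-1,"ax":0,"ay":0,"az":0}
    - {"x":0,"y":0,"z":-2,"ax":0,"ay":0,"az":0}
    - {"x":0,"y":0,"z":-3,"ax":0,"ay":0,"az":0}
    - {"x":-1,"y":0.6,"z":-1,"ax":0,"ay":0,"az":0}
    - {"x":-3,"y":1.8,"z":0,"ax":0,"ay":0,"az":0}

```text
time_s: 38.6
tool_pos: [0.4076, 0.2836, 0.1478]
tool_rot: [179.9, -0.3, 79.3]
force: [0.6, 0.8, -4.5]
grip_width: 0.0483
grasp_force: 35.0
```

Request:
jog_arm:
  motion:
    - {"x":-4,"y":2.4,"z":0,"ax":0,"ay":0,"az":0}
    - {"x":-4,"y":2.4,"z":0,"ax":0,"ay":0,"az":0}
    - {"x":-4,"y":2.4,"z":0,"ax":0,"ay":0,"az":0}
    - {"x":-4,"y":2.4,"z":0,"ax":0,"ay":0,"az":0}
    - {"x":-4,"y":2.4,"z":0,"ax":0,"ay":0,"az":0}

```text
time_s: 39.1
tool_pos: [0.4875, 0.058, 0.1457]
tool_rot: [-180.0, 0.1, 78.8]
force: [0.6, -0.8, -5.0]
grip_width: 0.0483
grasp_force: 35.0
```

Request:
jog_arm:
  motion:
    - {"x":-4,"y":2.4,"z":0,"ax":0,"ay":0,"az":0}
    - {"x":-4,"y":2.4,"z":0,"ax":0,"ay":0,"az":0}
    - {"x":-4,"y":2.4,"z":0,"ax":0,"ay":0,"az":0}
    - {"x":-2.4,"y":1.7,"z":0,"ax":0,"ay":0,"az":0}
    - {"x":0,"y":0,"z":0,"ax":0,"ay":0,"az":0}

```text
time_s: 39.6
tool_pos: [0.5476, -0.105, 0.1448]
tool_rot: [-180.0, 0.0, 78.4]
force: [-0.4, -0.5, -4.4]
grip_width: 0.0484
grasp_force: 35.0
```

Request:
jog_arm:
  motion:
    - {"x":0,"y":0,"z":0,"ax":0,"ay":0,"az":0}
    - {"x":0,"y":0,"z":2,"ax":0,"ay":0,"az":0}
    - {"x":0,"y":0,"z":2,"ax":0,"ay":0,"az":0}
    - {"x":0,"y":0,"z":1,"ax":0,"ay":0,"az":0}
    - {"x":0,"y":0,"z":0,"ax":0,"ay":0,"az":0}

```text
time_s: 40.1
tool_pos: [0.5457, -0.0972, 0.0942]
tool_rot: [-179.8, -0.0, 78.9]
force: [-0.3, -1.3, -5.2]
grip_width: 0.0478
grasp_force: 35.0
```

Request:
jog_arm:
  motion:
    - {"x":0,"y":0,"z":0,"ax":0,"ay":0,"az":0}
    - {"x":0,"y":0,"z":0,"ax":0,"ay":0,"az":0}
    - {"x":0,"y":0,"z":0,"ax":0,"ay":0,"az":0}
    - {"x":0,"y":0,"z":0,"ax":0,"ay":0,"az":0}
    - {"x":0,"y":0,"z":0,"ax":0,"ay":0,"az":0}

```text
time_s: 40.6
tool_pos: [0.5475, -0.0988, 0.0959]
tool_rot: [180.0, 0.0, 78.8]
force: [0.6, -0.7, -4.2]
grip_width: 0.0483
grasp_force: 35.0
```

Request:
jog_arm:
  motion:
    - {"x":-0.1,"y":-0.1,"z":0.4,"ax":0,"ay":0,"az":0}
    - {"x":0,"y":0,"z":0.4,"ax":0,"ay":0,"az":0}
    - {"x":0,"y":0,"z":0.2,"ax":0,"ay":0,"az":0}
    - {"x":0,"y":0,"z":0.1,"ax":0,"ay":0,"az":0}
    - {"x":0,"y":0,"z":0,"ax":0,"ay":0,"az":0}

```text
time_s: 41.1
tool_pos: [0.546, -0.0994, 0.0843]
tool_rot: [-180.0, -0.0, 78.8]
force: [-0.0, -0.4, -5.2]
grip_width: 0.0482
grasp_force: 35.0
```

Request:
jog_arm:
  motion:
    - {"x":0,"y":0,"z":0.1,"ax":0,"ay":0,"az":0}
    - {"x":0,"y":0,"z":0,"ax":0,"ay":0,"az":0}
    - {"x":0,"y":0,"z":0,"ax":0,"ay":0,"az":0}
    - {"x":0,"y":0,"z":0,"ax":0,"ay":0,"az":0}
    - {"x":0,"y":0,"z":0,"ax":0,"ay":0,"az":0}

```text
time_s: 41.6
tool_pos: [0.5462, -0.0995, 0.0836]
tool_rot: [180.0, 0.0, 78.8]
force: [-0.4, -0.3, -4.8]
grip_width: 0.0486
grasp_force: 35.0
```

Request:
jog_arm:
  motion:
    - {"x":0,"y":0,"z":0.1,"ax":0,"ay":0,"az":0}
    - {"x":0,"y":0,"z":0,"ax":0,"ay":0,"az":0}
    - {"x":0,"y":0,"z":0,"ax":0,"ay":0,"az":0}
    - {"x":0,"y":0,"z":0,"ax":0,"ay":0,"az":0}
    - {"x":0,"y":0,"z":0,"ax":0,"ay":0,"az":0}

```text
time_s: 42.1
tool_pos: [0.5464, -0.0995, 0.0835]
tool_rot: [180.0, 0.0, 78.8]
force: [-3.9, 0.4, 5.0]
grip_width: 0.0481
grasp_force: 35.0
```

Request:
jog_arm:
  motion:
    - {"x":0,"y":0,"z":0,"ax":0,"ay":0,"az":0}
    - {"x":0,"y":0,"z":0,"ax":0,"ay":0,"az":0}
    - {"x":0,"y":0,"z":0,"ax":0,"ay":0,"az":0}
    - {"x":0,"y":0,"z":0,"ax":0,"ay":0,"az":0}
    - {"x":0,"y":0,"z":0,"ax":0,"ay":0,"az":0}
  claw: 1

```text
time_s: 42.6
tool_pos: [0.5463, -0.0994, 0.0825]
tool_rot: [180.0, -0.0, 78.8]
force: [0.0, 0.0, 0.9]
grip_width: 0.08
grasp_force: 0.0
```

Request:
jog_arm:
  motion:
    - {"x":0,"y":0,"z":-1,"ax":0,"ay":0,"az":0}
    - {"x":0,"y":0,"z":-2,"ax":0,"ay":0,"az":0}
    - {"x":0,"y":0,"z":-4,"ax":0,"ay":0,"az":0}
    - {"x":0,"y":0,"z":-2.5,"ax":0,"ay":0,"az":0.2}
    - {"x":0,"y":0,"z":0,"ax":0,"ay":0,"az":0}

```text
time_s: 43.1
tool_pos: [0.549, -0.0994, 0.1822]
tool_rot: [179.6, 0.1, 78.6]
force: [0.9, 0.3, -0.2]
grip_width: 0.0868
grasp_force: 0.0
```

Request:
jog_arm:
  motion:
    - {"x":4,"y":-1.3,"z":0,"ax":0,"ay":0,"az":0}
    - {"x":4,"y":-1.3,"z":0,"ax":0,"ay":0,"az":0}
    - {"x":4,"y":-1.3,"z":0,"ax":0,"ay":0,"az":0}
    - {"x":4,"y":-1.3,"z":0,"ax":0,"ay":0,"az":0}
    - {"x":4,"y":-1.3,"z":0,"ax":0,"ay":0,"az":0}

```text
time_s: 43.6
tool_pos: [0.5212, 0.1107, 0.1773]
tool_rot: [180.0, 0.0, 78.6]
force: [0.7, -0.1, 0.5]
grip_width: 0.0871
grasp_force: 0.0
```

Request:
jog_arm:
  motion:
    - {"x":4,"y":-1.3,"z":0,"ax":0,"ay":0,"az":0}
    - {"x":4,"y":-1.3,"z":0,"ax":0,"ay":0,"az":0}
    - {"x":4,"y":-1.3,"z":0,"ax":0,"ay":0,"az":0}
    - {"x":4,"y":-1.3,"z":0,"ax":0,"ay":0,"az":0}
    - {"x":3.7,"y":-1.2,"z":0,"ax":0,"ay":0,"az":0}

```text
time_s: 44.1
tool_pos: [0.4972, 0.3169, 0.1771]
tool_rot: [-180.0, 0.0, 78.7]
force: [0.7, 0.6, -0.1]
grip_width: 0.0868
grasp_force: 0.0
```

Request:
jog_arm:
  motion:
    - {"x":0,"y":0,"z":0,"ax":0,"ay":0,"az":0}
    - {"x":0,"y":0,"z":0,"ax":0,"ay":0,"az":0}
    - {"x":0,"y":0,"z":0,"ax":0,"ay":0,"az":0}
    - {"x":0,"y":0,"z":0,"ax":0,"ay":0,"az":0}
    - {"x":0,"y":0,"z":0,"ax":0,"ay":0,"az":0}

```text
time_s: 44.6
tool_pos: [0.4988, 0.3135, 0.1774]
tool_rot: [180.0, 0.0, 78.5]
force: [0.0, -0.2, 0.1]
grip_width: 0.0871
grasp_force: 0.0
```

Request:
jog_arm:
  motion:
    - {"x":0.1,"y":0,"z":2,"ax":0,"ay":0,"az":0}
    - {"x":0,"y":0,"z":3,"ax":0,"ay":0,"az":0}
    - {"x":0,"y":0,"z":3,"ax":0,"ay":0,"az":0}
    - {"x":0,"y":0,"z":1.5,"ax":0,"ay":0,"az":0}
    - {"x":0,"y":0,"z":0.7,"ax":0,"ay":0,"az":0}

```text
time_s: 45.1
tool_pos: [0.4979, 0.315, 0.0741]
tool_rot: [-179.9, 0.1, 78.6]
force: [0.1, -0.1, 0.9]
grip_width: 0.0874
grasp_force: 0.0
```

Request:
jog_arm:
  motion:
    - {"x":0,"y":0,"z":0,"ax":0,"ay":0,"az":0}
    - {"x":0,"y":0,"z":0,"ax":0,"ay":0,"az":0}
    - {"x":0,"y":0,"z":0,"ax":0,"ay":0,"az":0}
    - {"x":0,"y":0,"z":0,"ax":0,"ay":0,"az":0}
    - {"x":0,"y":0,"z":0,"ax":0,"ay":0,"az":0}

```text
time_s: 45.6
tool_pos: [0.4985, 0.3164, 0.0762]
tool_rot: [179.9, -0.0, 78.6]
force: [0.8, -0.1, -0.8]
grip_width: 0.0868
grasp_force: 0.0
```

Request:
jog_arm:
  motion:
    - {"x":0,"y":0,"z":0,"ax":0,"ay":0,"az":0}
    - {"x":0,"y":0,"z":0,"ax":0,"ay":0,"az":0}
    - {"x":0,"y":0,"z":0,"ax":0,"ay":0,"az":0}
    - {"x":0,"y":0,"z":0,"ax":0,"ay":0,"az":0}
    - {"x":0,"y":0,"z":0,"ax":0,"ay":0,"az":0}
  claw: -1
  squeeze: 25

```text
time_s: 46.1
tool_pos: [0.4982, 0.3161, 0.0755]
tool_rot: [-180.0, 0.0, 78.6]
force: [-0.0, -0.2, -1.2]
grip_width: 0.0549
grasp_force: 0.0
```

Request:
jog_arm:
  motion:
    - {"x":0,"y":0,"z":0,"ax":0,"ay":0,"az":0}
    - {"x":0,"y":0,"z":0,"ax":0,"ay":0,"az":0}
    - {"x":0,"y":0,"z":0,"ax":0,"ay":0,"az":0}
    - {"x":0,"y":0,"z":0,"ax":0,"ay":0,"az":0}
    - {"x":0,"y":0,"z":0,"ax":0,"ay":0,"az":0}

```text
time_s: 46.6
tool_pos: [0.4983, 0.3161, 0.0755]
tool_rot: [180.0, 0.0, 78.6]
force: [0.3, 0.1, 0.1]
grip_width: 0.0517
grasp_force: 25.0
```

Request:
jog_arm:
  motion:
    - {"x":0,"y":0,"z":-1,"ax":0,"ay":0,"az":0}
    - {"x":0,"y":0,"z":-2,"ax":0,"ay":0,"az":0}
    - {"x":0,"y":0,"z":-3,"ax":0,"ay":0,"az":0}
    - {"x":-1,"y":0.4,"z":-1,"ax":0,"ay":0,"az":0}
    - {"x":-3,"y":1.2,"z":0,"ax":0,"ay":0,"az":0}

```text
time_s: 47.1
tool_pos: [0.505, 0.2784, 0.1485]
tool_rot: [179.9, -0.3, 79.0]
force: [1.2, 1.2, -4.0]
grip_width: 0.0515
grasp_force: 25.1
```

Request:
jog_arm:
  motion:
    - {"x":-4,"y":1.7,"z":0,"ax":0,"ay":0,"az":0}
    - {"x":-4,"y":1.7,"z":0,"ax":0,"ay":0,"az":0}
    - {"x":-4,"y":1.7,"z":0,"ax":0,"ay":0,"az":0}
    - {"x":-4,"y":1.7,"z":0,"ax":0,"ay":0,"az":0}
    - {"x":-4,"y":1.7,"z":0,"ax":0,"ay":0,"az":0}

```text
time_s: 47.6
tool_pos: [0.5496, 0.0593, 0.1459]
tool_rot: [-180.0, 0.0, 78.6]
force: [0.1, -0.0, -2.9]
grip_width: 0.0519
grasp_force: 25.1
```

Request:
jog_arm:
  motion:
    - {"x":-4,"y":1.6,"z":0,"ax":0,"ay":0,"az":0}
    - {"x":-2.4,"y":1.0,"z":0,"ax":0,"ay":0,"az":0}
    - {"x":-1,"y":0.3,"z":0,"ax":0,"ay":0,"az":0}
    - {"x":0,"y":0,"z":0,"ax":0,"ay":0,"az":0}
    - {"x":0,"y":0,"z":0,"ax":0,"ay":0,"az":0}

```text
time_s: 48.1
tool_pos: [0.5633, -0.0151, 0.1457]
tool_rot: [-180.0, -0.1, 78.8]
force: [0.5, 0.2, -3.1]
grip_width: 0.0519
grasp_force: 25.1
```

Request:
jog_arm:
  motion:
    - {"x":0,"y":0,"z":2,"ax":0,"ay":0,"az":0}
    - {"x":0,"y":0,"z":2,"ax":0,"ay":0,"az":0}
    - {"x":0,"y":0,"z":1,"ax":0,"ay":0,"az":0}
    - {"x":0,"y":0,"z":0,"ax":0,"ay":0,"az":0}
    - {"x":0,"y":0,"z":0,"ax":0,"ay":0,"az":0}

```text
time_s: 48.6
tool_pos: [0.564, -0.016, 0.0962]
tool_rot: [180.0, -0.0, 78.7]
force: [-0.3, -0.1, -2.7]
grip_width: 0.0511
grasp_force: 25.1
```

Request:
jog_arm:
  motion:
    - {"x":0,"y":0,"z":0,"ax":0,"ay":0,"az":0}
    - {"x":0,"y":0,"z":0,"ax":0,"ay":0,"az":0}
    - {"x":0,"y":0,"z":0,"ax":0,"ay":0,"az":0}
    - {"x":0,"y":0,"z":0,"ax":0,"ay":0,"az":0}
    - {"x":0,"y":0,"z":0,"ax":0,"ay":0,"az":0}

```text
time_s: 49.1
tool_pos: [0.5638, -0.0174, 0.0957]
tool_rot: [180.0, 0.0, 78.6]
force: [-0.6, -0.7, -3.5]
grip_width: 0.0513
grasp_force: 25.1
```

Within half a millimetre; lower the last 12 mm.

Request:
jog_arm:
  motion:
    - {"x":0,"y":0,"z":0.4,"ax":0,"ay":0,"az":0}
    - {"x":0,"y":0,"z":0.4,"ax":0,"ay":0,"az":0}
    - {"x":0,"y":0,"z":0.2,"ax":0,"ay":0,"az":0}
    - {"x":0,"y":0,"z":0.1,"ax":0,"ay":0,"az":0}
    - {"x":0,"y":0,"z":0,"ax":0,"ay":0,"az":0}

```text
time_s: 49.6
tool_pos: [0.5636, -0.0173, 0.0843]
tool_rot: [-180.0, -0.0, 78.6]
force: [-0.1, -0.2, -2.8]
grip_width: 0.0514
grasp_force: 25.1
```

Request:
jog_arm:
  motion:
    - {"x":0,"y":0,"z":0.1,"ax":0,"ay":0,"az":0}
    - {"x":0,"y":0,"z":0,"ax":0,"ay":0,"az":0}
    - {"x":0,"y":0,"z":0,"ax":0,"ay":0,"az":0}
    - {"x":0,"y":0,"z":0,"ax":0,"ay":0,"az":0}
    - {"x":0,"y":0,"z":0,"ax":0,"ay":0,"az":0}

```text
time_s: 50.1
tool_pos: [0.5637, -0.0173, 0.0836]
tool_rot: [180.0, 0.0, 78.6]
force: [-0.2, 0.9, -3.1]
grip_width: 0.0515
grasp_force: 25.1
```

Request:
jog_arm:
  motion:
    - {"x":0,"y":0,"z":0.1,"ax":0,"ay":0,"az":0}
    - {"x":0,"y":0,"z":0,"ax":0,"ay":0,"az":0}
    - {"x":0,"y":0,"z":0,"ax":0,"ay":0,"az":0}
    - {"x":0,"y":0,"z":0,"ax":0,"ay":0,"az":0}
    - {"x":0,"y":0,"z":0,"ax":0,"ay":0,"az":0}

```text
time_s: 50.6
tool_pos: [0.564, -0.0173, 0.0834]
tool_rot: [180.0, 0.0, 78.6]
force: [-2.7, -1.0, 5.7]
grip_width: 0.0517
grasp_force: 25.1
```

Request:
jog_arm:
  motion:
    - {"x":0,"y":0,"z":0,"ax":0,"ay":0,"az":0}
    - {"x":0,"y":0,"z":0,"ax":0,"ay":0,"az":0}
    - {"x":0,"y":0,"z":0,"ax":0,"ay":0,"az":0}
    - {"x":0,"y":0,"z":0,"ax":0,"ay":0,"az":0}
    - {"x":0,"y":0,"z":0,"ax":0,"ay":0,"az":0}
  claw: 1

```text
time_s: 51.1
tool_pos: [0.5637, -0.0173, 0.0824]
tool_rot: [180.0, -0.0, 78.6]
force: [-0.2, 0.1, 0.2]
grip_width: 0.0824
grasp_force: 0.0
```

Request:
jog_arm:
  motion:
    - {"x":0,"y":0,"z":-1,"ax":0,"ay":0,"az":0}
    - {"x":0,"y":0,"z":-2,"ax":0,"ay":0,"az":0}
    - {"x":0,"y":0,"z":-4,"ax":0,"ay":0,"az":0}
    - {"x":0,"y":0,"z":-2.5,"ax":0,"ay":0,"az":0}
    - {"x":0,"y":0,"z":0,"ax":0,"ay":0,"az":0}

```text
time_s: 51.6
tool_pos: [0.5665, -0.0167, 0.1822]
tool_rot: [179.6, -0.0, 78.6]
force: [-0.3, 0.1, -0.1]
grip_width: 0.0873
grasp_force: 0.0
```

Request:
jog_arm:
  motion:
    - {"x":4,"y":-0.3,"z":0,"ax":0,"ay":0,"az":0}
    - {"x":4,"y":-0.3,"z":0,"ax":0,"ay":0,"az":0}
    - {"x":4,"y":-0.3,"z":0,"ax":0,"ay":0,"az":0}
    - {"x":4,"y":-0.3,"z":0,"ax":0,"ay":0,"az":0}
    - {"x":4,"y":-0.3,"z":0,"ax":0,"ay":0,"az":0}

```text
time_s: 52.1
tool_pos: [0.5883, 0.1829, 0.1771]
tool_rot: [-180.0, 0.0, 78.6]
force: [1.2, -0.6, 0.6]
grip_width: 0.0872
grasp_force: 0.0
```

Request:
jog_arm:
  motion:
    - {"x":4,"y":-0.4,"z":0,"ax":0,"ay":0,"az":0}
    - {"x":4,"y":-0.4,"z":0,"ax":0,"ay":0,"az":0}
    - {"x":3.5,"y":-0.3,"z":0,"ax":0,"ay":0,"az":0}
    - {"x":1,"y":0,"z":0,"ax":0,"ay":0,"az":0}
    - {"x":0,"y":0,"z":0,"ax":0,"ay":0,"az":0}

```text
time_s: 52.6
tool_pos: [0.6012, 0.3085, 0.1769]
tool_rot: [-179.9, -0.0, 78.8]
force: [-1.1, -0.2, -1.0]
grip_width: 0.087
grasp_force: 0.0
```

Request:
jog_arm:
  motion:
    - {"x":0,"y":0,"z":0,"ax":0,"ay":0,"az":0}
    - {"x":0,"y":0,"z":0,"ax":0,"ay":0,"az":0}
    - {"x":0,"y":0,"z":0,"ax":0,"ay":0,"az":0}
    - {"x":0,"y":0,"z":0,"ax":0,"ay":0,"az":0}
    - {"x":0,"y":0,"z":0,"ax":0,"ay":0,"az":0}

```text
time_s: 53.1
tool_pos: [0.6026, 0.3056, 0.1777]
tool_rot: [180.0, 0.0, 78.6]
force: [-0.1, 1.0, -0.4]
grip_width: 0.0867
grasp_force: 0.0
```

Down 10.4 cm to z ≈ 0.073, grip the bottle.

Request:
jog_arm:
  motion:
    - {"x":0,"y":0,"z":2,"ax":0,"ay":0,"az":0}
    - {"x":0,"y":0,"z":3,"ax":0,"ay":0,"az":0}
    - {"x":0,"y":0,"z":3,"ax":0,"ay":0,"az":0}
    - {"x":0,"y":0,"z":1.6,"ax":0,"ay":0,"az":0}
    - {"x":0,"y":0,"z":0.8,"ax":0,"ay":0,"az":0}

```text
time_s: 53.6
tool_pos: [0.6017, 0.3057, 0.0718]
tool_rot: [-179.9, 0.1, 78.6]
force: [0.2, 1.2, 0.3]
grip_width: 0.0871
grasp_force: 0.0
```

Request:
jog_arm:
  motion:
    - {"x":0,"y":0,"z":0,"ax":0,"ay":0,"az":0}
    - {"x":0,"y":0,"z":0,"ax":0,"ay":0,"az":0}
    - {"x":0,"y":0,"z":0,"ax":0,"ay":0,"az":0}
    - {"x":0,"y":0,"z":0,"ax":0,"ay":0,"az":0}
    - {"x":0,"y":0,"z":0,"ax":0,"ay":0,"az":0}

```text
time_s: 54.1
tool_pos: [0.6027, 0.3067, 0.0743]
tool_rot: [179.9, -0.0, 78.6]
force: [-0.5, -0.0, 0.7]
grip_width: 0.0869
grasp_force: 0.0
```

Request:
jog_arm:
  motion:
    - {"x":0,"y":0,"z":0,"ax":0,"ay":0,"az":0}
    - {"x":0,"y":0,"z":0,"ax":0,"ay":0,"az":0}
    - {"x":0,"y":0,"z":0,"ax":0,"ay":0,"az":0}
    - {"x":0,"y":0,"z":0,"ax":0,"ay":0,"az":0}
    - {"x":0,"y":0,"z":0,"ax":0,"ay":0,"az":0}
  claw: -1
  squeeze: 25

```text
time_s: 54.6
tool_pos: [0.6024, 0.3064, 0.0735]
tool_rot: [180.0, 0.0, 78.6]
force: [0.0, -0.7, -0.1]
grip_width: 0.0572
grasp_force: 25.0
```

Request:
jog_arm:
  motion:
    - {"x":0,"y":0,"z":0,"ax":0,"ay":0,"az":0}
    - {"x":0,"y":0,"z":0,"ax":0,"ay":0,"az":0}
    - {"x":0,"y":0,"z":0,"ax":0,"ay":0,"az":0}
    - {"x":0,"y":0,"z":0,"ax":0,"ay":0,"az":0}
    - {"x":0,"y":0,"z":0,"ax":0,"ay":0,"az":0}

```text
time_s: 55.1
tool_pos: [0.6024, 0.3064, 0.0735]
tool_rot: [180.0, 0.0, 78.6]
force: [0.9, -0.3, -0.8]
grip_width: 0.0571
grasp_force: 25.0
```

Request:
jog_arm:
  motion:
    - {"x":0,"y":0,"z":-1,"ax":0,"ay":0,"az":0}
    - {"x":0,"y":0,"z":-2,"ax":0,"ay":0,"az":0}
    - {"x":0,"y":0,"z":-3,"ax":0,"ay":0,"az":0}
    - {"x":-1,"y":0.1,"z":-1,"ax":0,"ay":0,"az":0}
    - {"x":-3,"y":0.3,"z":0,"ax":0,"ay":0,"az":0}

```text
time_s: 55.6
tool_pos: [0.5976, 0.2706, 0.1458]
tool_rot: [179.9, -0.3, 79.0]
force: [0.3, 0.8, -3.9]
grip_width: 0.0572
grasp_force: 25.0
```

Request:
jog_arm:
  motion:
    - {"x":-4,"y":0.4,"z":0,"ax":0,"ay":0,"az":0}
    - {"x":-4,"y":0.4,"z":0,"ax":0,"ay":0,"az":0}
    - {"x":-4,"y":0.4,"z":0,"ax":0,"ay":0,"az":0}
    - {"x":-4,"y":0.4,"z":0,"ax":0,"ay":0,"az":0}
    - {"x":-3,"y":0.4,"z":0,"ax":0,"ay":0,"az":0}

```text
time_s: 56.1
tool_pos: [0.5792, 0.0716, 0.1425]
tool_rot: [-179.9, 0.2, 78.5]
force: [-1.0, -0.5, -4.5]
grip_width: 0.057
grasp_force: 25.0
```

Request:
jog_arm:
  motion:
    - {"x":-1.2,"y":0.2,"z":0,"ax":0,"ay":0,"az":0}
    - {"x":0,"y":0,"z":0,"ax":0,"ay":0,"az":0}
    - {"x":0,"y":0,"z":2,"ax":0,"ay":0,"az":0}
    - {"x":0,"y":0,"z":2,"ax":0,"ay":0,"az":0}
    - {"x":0,"y":0,"z":1,"ax":0,"ay":0,"az":0}

```text
time_s: 56.6
tool_pos: [0.5786, 0.0661, 0.0919]
tool_rot: [-179.8, -0.0, 78.8]
force: [0.7, 1.0, -4.7]
grip_width: 0.0572
grasp_force: 25.0
```

Request:
jog_arm:
  motion:
    - {"x":0,"y":0,"z":0,"ax":0,"ay":0,"az":0}
    - {"x":0,"y":0,"z":0,"ax":0,"ay":0,"az":0}
    - {"x":0,"y":0,"z":0,"ax":0,"ay":0,"az":0}
    - {"x":0,"y":0,"z":0,"ax":0,"ay":0,"az":0}
    - {"x":0,"y":0,"z":0,"ax":0,"ay":0,"az":0}

```text
time_s: 57.1
tool_pos: [0.5805, 0.0641, 0.0942]
tool_rot: [179.9, -0.0, 78.6]
force: [-0.1, -0.1, -4.1]
grip_width: 0.0575
grasp_force: 25.0
```

Request:
jog_arm:
  motion:
    - {"x":0,"y":0,"z":0.4,"ax":0,"ay":0,"az":0}
    - {"x":0,"y":0,"z":0.4,"ax":0,"ay":0,"az":0}
    - {"x":0,"y":0,"z":0.2,"ax":0,"ay":0,"az":0}
    - {"x":0,"y":0,"z":0.1,"ax":0,"ay":0,"az":0}
    - {"x":0,"y":0,"z":0,"ax":0,"ay":0,"az":0}

```text
time_s: 57.6
tool_pos: [0.5799, 0.0641, 0.0822]
tool_rot: [-180.0, 0.0, 78.6]
force: [0.0, 0.1, -4.7]
grip_width: 0.0574
grasp_force: 25.0
```

Request:
jog_arm:
  motion:
    - {"x":0,"y":0,"z":0.1,"ax":0,"ay":0,"az":0}
    - {"x":0,"y":0,"z":0,"ax":0,"ay":0,"az":0}
    - {"x":0,"y":0,"z":0,"ax":0,"ay":0,"az":0}
    - {"x":0,"y":0,"z":0,"ax":0,"ay":0,"az":0}
    - {"x":0,"y":0,"z":0,"ax":0,"ay":0,"az":0}

```text
time_s: 58.1
tool_pos: [0.5801, 0.0641, 0.0816]
tool_rot: [180.0, 0.0, 78.6]
force: [1.4, -0.8, -3.6]
grip_width: 0.0568
grasp_force: 25.0
```

Release, lift, and retreat away over the free bench to look at the result.

Request:
jog_arm:
  motion:
    - {"x":0,"y":0,"z":0.1,"ax":0,"ay":0,"az":0}
    - {"x":0,"y":0,"z":0,"ax":0,"ay":0,"az":0}
    - {"x":0,"y":0,"z":0,"ax":0,"ay":0,"az":0}
    - {"x":0,"y":0,"z":0,"ax":0,"ay":0,"az":0}
    - {"x":0,"y":0,"z":0,"ax":0,"ay":0,"az":0}

```text
time_s: 58.6
tool_pos: [0.5803, 0.0641, 0.0814]
tool_rot: [180.0, 0.0, 78.6]
force: [-2.7, -0.4, 6.4]
grip_width: 0.0572
grasp_force: 25.0
```

Request:
jog_arm:
  motion:
    - {"x":0,"y":0,"z":0,"ax":0,"ay":0,"az":0}
    - {"x":0,"y":0,"z":0,"ax":0,"ay":0,"az":0}
    - {"x":0,"y":0,"z":0,"ax":0,"ay":0,"az":0}
    - {"x":0,"y":0,"z":0,"ax":0,"ay":0,"az":0}
    - {"x":0,"y":0,"z":0,"ax":0,"ay":0,"az":0}
  claw: 1

```text
time_s: 59.1
tool_pos: [0.5801, 0.0641, 0.0804]
tool_rot: [180.0, -0.0, 78.6]
force: [-0.7, 0.6, 0.6]
grip_width: 0.0849
grasp_force: 0.0
```

Request:
jog_arm:
  motion:
    - {"x":0,"y":0,"z":-1,"ax":0,"ay":0,"az":0}
    - {"x":0,"y":0,"z":-2,"ax":0,"ay":0,"az":0}
    - {"x":0,"y":0,"z":-4,"ax":0,"ay":0,"az":0}
    - {"x":0,"y":0,"z":-3,"ax":0,"ay":0,"az":0}
    - {"x":0,"y":0,"z":0,"ax":0,"ay":0,"az":0}

```text
time_s: 59.6
tool_pos: [0.583, 0.0653, 0.1859]
tool_rot: [179.5, -0.1, 78.6]
force: [1.0, 0.9, 0.1]
grip_width: 0.0865
grasp_force: 0.0
```

Request:
jog_arm:
  motion:
    - {"x":4,"y":-1,"z":0,"ax":0,"ay":0,"az":0}
    - {"x":4,"y":-1,"z":0,"ax":0,"ay":0,"az":0}
    - {"x":4,"y":-1,"z":0,"ax":0,"ay":0,"az":0}
    - {"x":4,"y":-1,"z":0,"ax":0,"ay":0,"az":0}
    - {"x":4,"y":-1,"z":0,"ax":0,"ay":0,"az":0}

```text
time_s: 60.1
tool_pos: [0.5702, 0.2712, 0.1802]
tool_rot: [-180.0, 0.0, 78.6]
force: [0.5, 0.1, 0.5]
grip_width: 0.0868
grasp_force: 0.0
```

Request:
jog_arm:
  motion:
    - {"x":4,"y":-1,"z":0,"ax":0,"ay":0,"az":0}
    - {"x":4,"y":-1,"z":0,"ax":0,"ay":0,"az":0}
    - {"x":0,"y":0,"z":0,"ax":0,"ay":0,"az":0}
    - {"x":0,"y":0,"z":0,"ax":0,"ay":0,"az":0}
    - {"x":0,"y":0,"z":0,"ax":0,"ay":0,"az":0}

```text
time_s: 60.6
tool_pos: [0.5672, 0.3509, 0.18]
tool_rot: [180.0, 0.1, 78.6]
force: [0.1, -0.2, 0.3]
grip_width: 0.087
grasp_force: 0.0
```

```bash
python3 - <<'E'
from h import *
a,P=snap('top'); b,Q=snap('scene')
x=cv2.resize(a[130:350,220:540],None,fx=2,fy=2); y=b[180:360,90:430]; y=cv2.resize(y,(640,339)); y=y[:160+179]
cv2.imwrite('pics/fin.png',cv2.resize(np.vstack([x,y]),(640,600))[:,:,::-1])
E
```

```text
(no output)
```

View pics/fin.png

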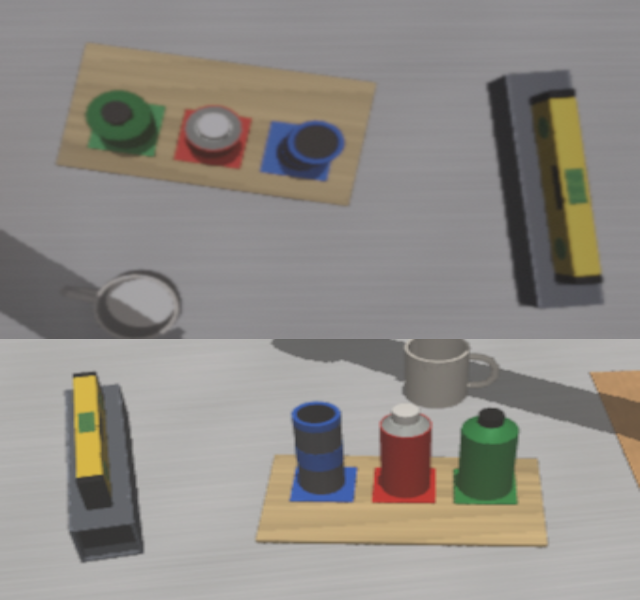

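The picture shows the pipe, can and bottle upright on the blue, red and green plates (near (318,450), (405,450) and (488,455) in the lower half). The level stands centred on the tube and the mug is untouched.

```bash
python3 -c "
from cell import env
print(env.sign_off())"
```

```text
the job is handed in; nothing more can be done
None
```

I finished the job and handed it in at about 61 s: the level stands centred on the tube, the can, pipe and bottle are upright on their own plates, and the mug was not touched; the verdict was not shown.

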